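Load the blow-off bin with tool-rest feet

ROBOT

A 6-joint arm with a two-finger parallel gripper is mounted at the origin on the work surface. World frame = base frame: x ahead of the robot, y to its left, z up, the work surface at z = 0. Lengths are in mm, angles in rad, forces in N, time in s.
With the tool pointing down it reaches from about 350 to 875 mm from the base axis. Payload 4.2 kg.
Tool frame: the origin (TCP) lies at the very end of the fingers, on their centre line; the grasp point (between the pads) lies arm.grip_point_offset behind it (arm.grip_point_offset is the distance from the TCP to the grasp point, in mm); z points along the fingers, y is the line along which they close (so a half turn about z gives the same grasp; the last joint's range is limited). The gripper opens to 85 mm and grips with 20 to 120 N. Pads are 22 mm wide; open, the fingers measure 114 mm over their backs; the gripper's body (76 mm by 85 mm) begins 54 mm behind the grasp point. The pads swing forward as they close: fully open they stand 13 mm farther back than shut.
Start: joints at [1.372, 0.385, 0.008, 0, -1.194, -0.259], TCP at [276.201, 560.635, 193.612] pointing down, gripper open.
Joint ranges: [-3.14, 3.14], [-1.21, 2.06], [-1.07, 1.41], [-3.16, 2.05], [-2.99, -0.16], [-3.1, 3.1]. Speed limits (rad/s): [2.79, 2.79, 3.14, 3.14, 3.14, 3.14].

INTERFACE

Orientations are given as a unit quaternion [x, y, z, w].
In Python, from bench import arm, cams, ticket gives the robot as it stands.
- The arm moves only by the tool servo_tool, never from a script. Its argument "commands" is a list that holds one entry, the list of rows, each a list of 7 numbers: the closure in counts, from 0 (fully open) to 255 (shut), then the shift along the tool's x, y, z in m, then the turn, a rotation vector about the tool's x, y, z in degrees. In form: [[[grip, x, y, z, ax, ay, az], ...]]. A call has 1 to 10 rows; each row shifts and turns the commanded pose from where the row before left it, along the tool's axes as they then stand; what a row does not reach is not made up. A row lasts 1/12 s, in which the tool goes at most 41.7 mm and 7.16 degrees, less where a joint would pass 70% of its speed; a pose out of reach is approached as far as the arm can. A call with a gripper value outside its range is refused whole. The fingers move at their own pace and stop on an object; the grip force is fixed at half the most. Time passes only in rows, so rows that do not move let the fingers close. It gives the time, the measured TCP pose, the force, the opening and the grip force at its end, in the units of the state.
- arm.read_state(): the state, without advancing time (a new reading comes with each control period).
- cams.get_image(name): name is "scene" or "top" or "wrist"; returns a dict with "frame" (420x560x3 uint8, blue, green, red), "K" (3x3 intrinsics, pixels), "k1" (the pictures are not rectified: a ray, as slopes to the right and down, at radius r is drawn at 1 + k1 r^2 times it, then the intrinsics apply), "T" (4x4, takes a point from camera to world coordinates). Camera axes: x right, y up, looking along -z (the intrinsics and any distortion apply to the point x, -y, -z); pixel columns grow to the right and rows downward; lengths in mm; the calibration is good to about 2 mm. A picture is of the moment at which its call begins. There is no depth.
- ticket.job_done(): hands the job in; it is judged then, once.
The state is a dict: "clock": time; "joints": joint angles; "joint_vel": joint speeds; "joint_efforts": joint torques, N m; "position": TCP position; "ee_rot": TCP orientation; "contact_force": force on the tool from outside, world axes, zero at the start; "wrist_torque": the same for the moment, N m; "gripper_width": finger opening in mm; "grasp_force": force on a finger pad.
Only numpy, scipy, OpenCV 4.12 (cv2) and the standard library are available. Lean on these libraries where they do the work, as an engineer would, in place of code of your own. Each camera call takes 0.05 s, during which the arm holds its last target. There are 200 camera calls.

TASK

Get the lathe's cast-iron tool-rest feet ready for blowing clean: first shut the air valve fully, and keep it shut while loading. Put the T-shaped chuck keys lying on the raised deck into the wooden tray, and slide every iron foot along the deck, without lifting it, and tip it over the deck's open edge into the steel bin. When all feet are in the bin, set the air valve half open (45 degrees), leaving the other things on the bench where they stand.

Things in the scene. Friction and masses are not known exactly. Their poses are not given: they have to be found in the camera images.
- deck: fixed raised deck, a grey box 340 (x) x 380 (y) mm with a steel top 140 mm above the bench. Origin: under its centre at bench level; its x axis points roughly away from the robot, its y axis to the robot's left. Its edge at its own y = -190 mm is open, over the bin; along the other three sides of the top runs a rim 12 mm high, 8 mm thick.
- bin: fixed open steel bin on the bench, touching the deck's open edge and turned with the deck: outside 270 (x) x 230 (y) mm, walls and floor 6 mm thick, the wall at the deck 130 mm high (10 mm below the deck's top), the other three 155 mm high. Origin: under its centre at bench level, axes parallel to the deck's; the deck's open edge lies at its y = +115 mm.
- tray: fixed open wooden tray for the keys, on top of a small wooden drawer unit: outside 170 (x) x 140 (y) mm, walls 7 mm thick, inner floor 92 mm and rim 125 mm above the bench. Origin: under its centre, at bench level.
- valve_base: fixed brass ball valve in a bridge of copper pipe on the bench; pipe 22 mm thick along its y axis, its axis 50 mm above the bench, from y = -85 to 85 mm. Origin: at bench level below the valve's spindle.
- valve_axis (a point): on the valve's vertical spindle axis, at the mid height of the handle, 100 mm above the bench
- valve_grip (a point): point on the valve's handle at which to take it, 85 mm from the spindle axis, at the middle of the handle's 13 mm width and 10 mm thickness. The handle is a flat level bar, reaching 115 mm from the axis.
- valve (a joint): opening angle of the valve, rad: 0 shut (handle square to the pipe, pointing to the robot, along -x of valve_base), 1.571 fully open (handle along the pipe, pointing along -y of valve_base). It grows counter-clockwise seen from above; a stop at either end. Stays where it is left; about 0.15 N m to turn (2 N at the grip).
- foot0: cast-iron tool-rest foot: base plate 84 x 60 x 24 mm (its x, y, z), in its middle an upright round boss, 40 mm diameter, rising to 56 mm. 1.1 to 1.5 kg: too heavy to lift, it slides with 5 to 11 N. Drag it by the boss, or push it; let go with its centre past the deck's open edge, it tips into the bin. May be absent (None). Origin: centre of its underside, z up.
- foot1: cast-iron tool-rest foot: base plate 84 x 60 x 24 mm (its x, y, z), in its middle an upright round boss, 40 mm diameter, rising to 56 mm. 1.1 to 1.5 kg: too heavy to lift, it slides with 5 to 11 N. Drag it by the boss, or push it; let go with its centre past the deck's open edge, it tips into the bin. May be absent (None). Origin: centre of its underside, z up.
- foot2: cast-iron tool-rest foot: base plate 84 x 60 x 24 mm (its x, y, z), in its middle an upright round boss, 40 mm diameter, rising to 56 mm. 1.1 to 1.5 kg: too heavy to lift, it slides with 5 to 11 N. Drag it by the boss, or push it; let go with its centre past the deck's open edge, it tips into the bin. May be absent (None). Origin: centre of its underside, z up.
- foot3: cast-iron tool-rest foot: base plate 84 x 60 x 24 mm (its x, y, z), in its middle an upright round boss, 40 mm diameter, rising to 56 mm. 1.1 to 1.5 kg: too heavy to lift, it slides with 5 to 11 N. Drag it by the boss, or push it; let go with its centre past the deck's open edge, it tips into the bin. May be absent (None). Origin: centre of its underside, z up.
- foot0_mid (a point): point on the axis of foot0, 24 mm above its underside (top of its base plate); None when absent
- foot1_mid (a point): point on the axis of foot1, 24 mm above its underside (top of its base plate); None when absent
- foot2_mid (a point): point on the axis of foot2, 24 mm above its underside (top of its base plate); None when absent
- foot3_mid (a point): point on the axis of foot3, 24 mm above its underside (top of its base plate); None when absent
- key0: steel T-shaped chuck key lying flat on the deck near its open edge: a square shank 14 x 14 mm, 95 mm long along its x axis, and a 10 mm round cross bar 64 mm long along y, at its x = -40 mm. 0.15 kg. Origin: middle of the shank's underside.
- key1: steel T-shaped chuck key lying flat on the deck near its open edge: a square shank 14 x 14 mm, 95 mm long along its x axis, and a 10 mm round cross bar 64 mm long along y, at its x = -40 mm. 0.15 kg. Origin: middle of the shank's underside.
- wax: small round aluminium wax tin, 44 mm across, 35 mm high, standing on the deck near its back rim; a bystander. Origin: centre of its underside.
- carton: white carton, 100 x 150 x 120 mm high, at the back of the bench; a bystander. Origin: centre of its underside.
- bottle: white plastic bottle with black cap, 56 mm across, 100 mm high, upright; a bystander. Origin: centre of its underside.
- offcut: wooden offcut, 50 x 90 x 30 mm high, on the bench on the robot's side of the bin; a bystander. Origin: centre of its underside.
- mallet: wooden mallet, head 100 mm long and 64 mm thick, lying on the bench to the left; a bystander. Origin: centre of its underside.
Mind the look-alikes: they are no part of the job. Leave any pink look-alike of the foot1 alone. Leave any red look-alike of the key0 alone.

How it is judged:
By the outcome, as a careful person would: the job done as asked, in the order asked, and still so for the second after the job is handed in, with the robot touching nothing.
Of foot0, foot1, foot2, foot3 only 2 to 4 are there at a start; the rules pass over those that are not, and their reading is None.
At some moment in a run one of foot0, foot1, foot2, foot3 may be knocked a few centimetres aside while the robot is not near it.
It also fails if it takes over 210 s, if anything falls off the work surface, if the arm or the gripper's body presses on something with over 40 N, if the wrist force passes 120 N, or if a joint passes its speed limit or range.

## Working session

There is one attempt and no reset: what is moved stays moved. The work goes in short steps, Python scripts to look and compute and a tool call to move; the robot and the scene stay as the last step left them, time stands still between calls to the robot, and variables do not carry over. Pictures are saved under pics/ and viewed, at most 14 in all, crops included, and the job is handed in when it is done.

Besides the shell and the picture viewer there is one more tool, called after "Request:" as a command line: name --argument value ..., lists and objects as JSON in quotes. servo_tool: Moves the arm, as the interface text tells. Its arguments: {"type":"object","properties":{"commands":{"type":"array","items":{"type":"array","items":{"type":"array","items":{"type":"number"}}}}},"required":["commands"]}

```bash
ls; mkdir -p pics; cat > h.py <<'E'
import numpy as np, cv2
from bench import arm, cams, ticket
def ray(c,u,v):
    K=np.array(c["K"]);T=np.array(c["T"])
    d=np.array([(u-K[0,2])/K[0,0],(v-K[1,2])/K[1,1]]);s=d.copy()
    for _ in range(20): s=d/(1+c["k1"]*(s@s))
    return T[:3,3],T[:3,:3]@np.array([s[0],-s[1],-1])
def onz(c,u,v,z):
    o,d=ray(c,u,v);return o+d*(z-o[2])/d[2]
def proj(c,p):
    T=np.array(c["T"]);K=np.array(c["K"]);q=T[:3,:3].T@(np.array(p,float)-T[:3,3])
    s=np.array([q[0],-q[1]])/-q[2];s=s*(1+c["k1"]*(s@s))
    return np.array([K[0,0]*s[0]+K[0,2],K[1,1]*s[1]+K[1,2]])
def two(c1,p1,c2,p2):
    o1,d1=ray(c1,*p1);o2,d2=ray(c2,*p2)
    t=np.linalg.lstsq(np.c_[d1,-d2],o2-o1,rcond=None)[0]
    a,b=o1+t[0]*d1,o2+t[1]*d2
    return (a+b)/2,np.linalg.norm(a-b)
E
python3 - <<'E'
from h import *
import pickle
S={n:cams.get_image(n) for n in("scene","top","wrist")}
pickle.dump(S,open("s0.pkl","wb"))
for n in("scene","top"): cv2.imwrite(f"pics/{n}0.png",cv2.resize(S[n]["frame"],(800,600)))
for n in S: print(n,np.round(S[n]["T"],2).tolist(),S[n]["k1"],np.round(S[n]["K"],1).tolist())
s=arm.read_state();print(s,arm.grip_point_offset)
E
```

```text
pics
scene [[-0.88, -0.38, 0.28, 885.93], [0.47, -0.72, 0.5, 683.31], [0.01, 0.57, 0.82, 1184.29], [0.0, 0.0, 0.0, 1.0]] -0.10356095899575392 [[478.3, 0.0, 282.7], [0.0, 478.3, 210.0], [0.0, 0.0, 1.0]]
top [[-0.01, 0.99, -0.14, 304.64], [-1.0, -0.01, 0.01, 62.19], [0.01, 0.14, 0.99, 1590.46], [0.0, 0.0, 0.0, 1.0]] -0.04161973765954783 [[471.6, 0.0, 284.0], [0.0, 471.6, 199.0], [0.0, 0.0, 1.0]]
wrist [[-0.44, 0.86, 0.27, 342.89], [-0.9, -0.42, -0.13, 527.16], [0.0, -0.3, 0.95, 372.9], [0.0, 0.0, 0.0, 1.0]] -0.05018745739676265 [[319.7, 0.0, 279.6], [0.0, 319.7, 212.4], [0.0, 0.0, 1.0]]
{'clock': 0.15, 'joints': array([ 1.37159466e+00,  3.85402878e-01,  6.98219937e-03, -3.34001608e-04,
       -1.19399786e+00, -2.58620174e-01]), 'joint_vel': array([-0.00011028, -0.00238109,  0.00315957,  0.00125588,  0.00202227,
        0.00092087]), 'joint_efforts': array([ 6.37070807e-04, -3.92681015e+01,  1.88582146e+01,  4.18853000e+00,
       -3.41450163e-03, -2.64240683e-06]), 'position': array([276.01354893, 560.21671711, 192.77835864]), 'ee_rot': array([ 9.73899797e-01, -2.26976877e-01, -1.31073076e-04,  8.15358633e-04]), 'contact_force': array([-0.33218191, -0.07566179, -0.2523753 ]), 'wrist_torque': array([-0.03670344,  0.00223501,  0.01291421]), 'grasp_force': 0.0, 'gripper_width': 85.40091635014744} 18.700000000000003
```

View pics/scene0.png

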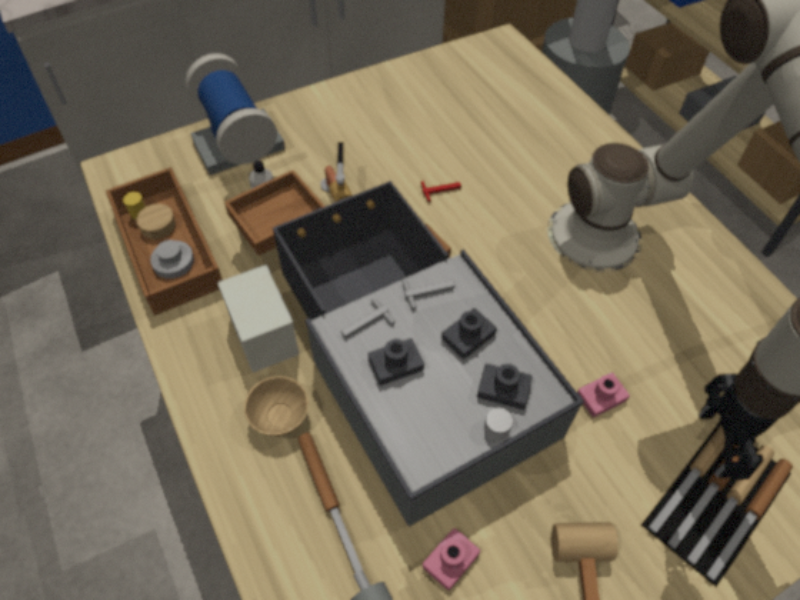

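View pics/top0.png

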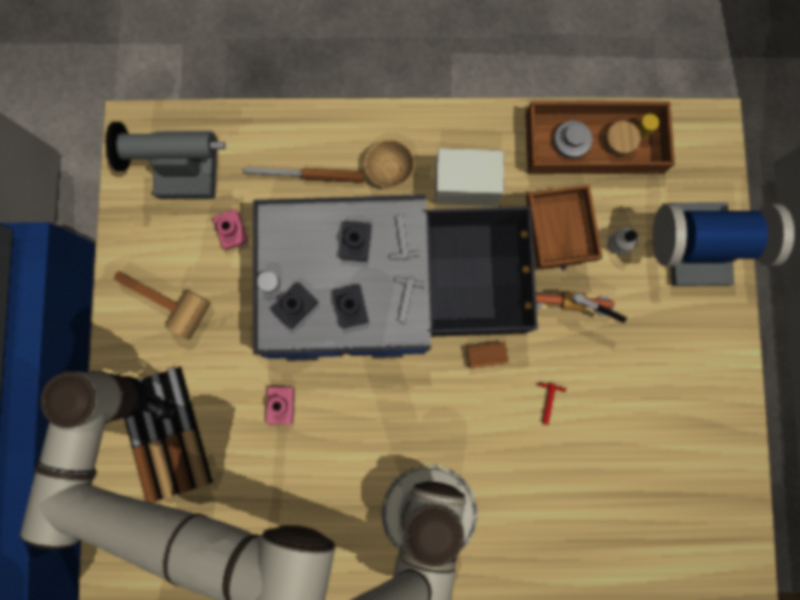

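The scene shows three black feet on the deck: top pixels (353,240), (350,303) and (293,303). The two steel keys are at (402,238) and (406,300). The empty tray is at (565,227), and the copper-pipe valve with the dark-tipped handle is at (580,302). I take the feet and keys on the deck to be the ones meant. The pink feet on the bench at (230,228) and (280,405) and the red key at (550,400) are look-alikes, and the tray with things in it at (600,137) is not the empty one described. I'll confirm this in one enlarged crop.

```bash
python3 - <<'E'
from h import *
import pickle
S=pickle.load(open("s0.pkl","rb"))
a=S["top"]["frame"][120:255,170:445]; b=S["scene"]["frame"][90:290,150:420]
a=cv2.resize(a,(800,393),interpolation=cv2.INTER_CUBIC)   # x2.909 origin(170,120)
cv2.imwrite("pics/a.png",a)
cv2.imwrite("pics/b.png",cv2.resize(b,(800,593),interpolation=cv2.INTER_CUBIC)) # x2.963 origin (150,90)
E
```

```text
(no output)
```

View pics/a.png

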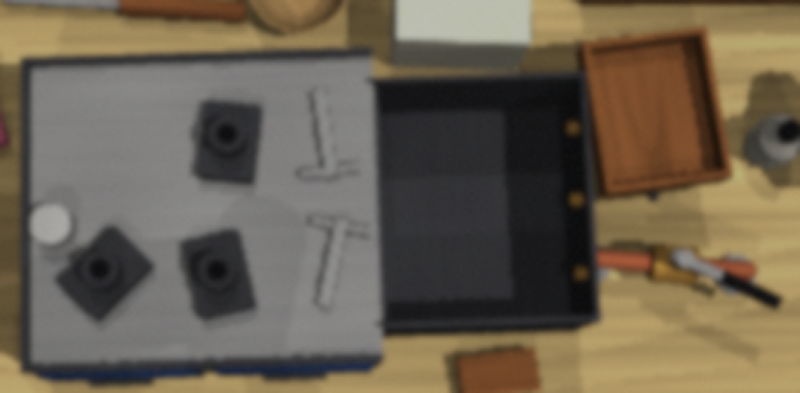

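View pics/b.png

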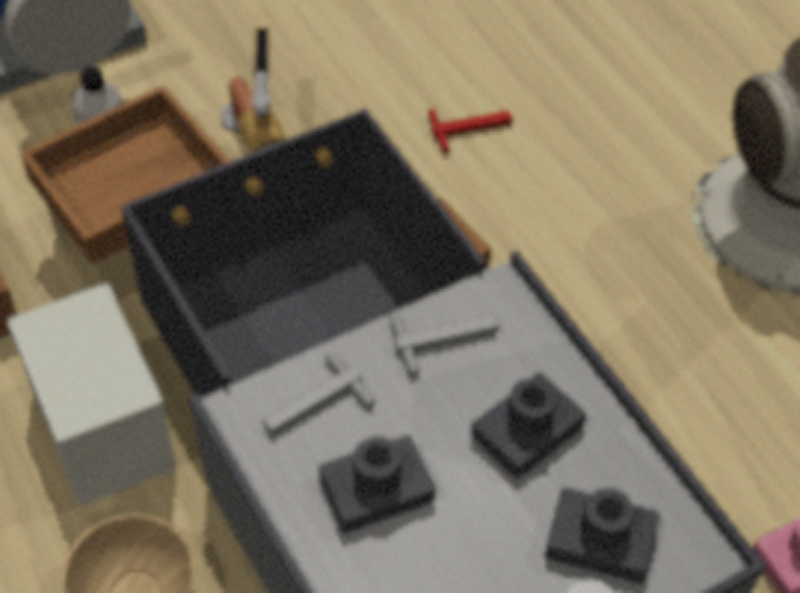

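```bash
python3 - <<'E'
from h import *
import pickle
S=pickle.load(open("s0.pkl","rb"));t,s=S["top"],S["scene"]
A=lambda p:(170+p[0]*275/800-.3,120+p[1]*135/393-.3)
B=lambda p:(150+p[0]*270/800-.3,90+p[1]*200/593-.3)
P={"bossA":((228,133),(378,455)),"bossB":((217,270),(532,395)),"bossC":((100,268),(608,507)),
"keyfar_end":((317,92),(268,424)),"keyfar_T":((328,170),(352,381)),"keynear_end":((322,303),(496,325)),"keynear_T":((341,224),(402,343)),
"tray1":((583,42),(26,155)),"tray2":((705,30),None),"tray3":((729,178),(162,92)),"tray4":((604,195),(225,160)),
"hub":((683,256),(262,112)),"tip":((778,302),(262,32)),
"deck_far_open":((372,52),(203,400)),"deck_near_open":((381,357),(516,256)),"bin_far":((581,75),(128,207)),"bin_near":((597,320),(366,112))}
H=dict(boss=196,keyf=154,keyn=154,tray=125,hub=105,tip=105,deck=152,bin=155)
for k,(a,b) in P.items():
    h=[v for q,v in H.items() if k.startswith(q)][0]
    print(k,*([np.round(two(t,A(a),s,B(b))[0],0),round(two(t,A(a),s,B(b))[1],1),np.round(onz(s,*B(b),h)[:2])] if b else []),h,np.round(onz(t,*A(a),h)[:2]))
E
```

```text
bossA [604. 159. 195.] 2.6 [603. 160.] 196 [605. 158.]
bossB [462. 169. 196.] 0.4 [461. 169.] 196 [462. 168.]
bossC [464. 288. 197.] 0.9 [464. 288.] 196 [465. 288.]
keyfar_end [659.  65. 151.] 1.1 [660.  66.] 154 [658.  65.]
keyfar_T [574.  55. 146.] 1.7 [576.  60.] 154 [573.  54.]
keynear_end [431.  62. 148.] 2.5 [433.  67.] 154 [431.  61.]
keynear_T [515.  41. 148.] 0.6 [517.  45.] 154 [515.  41.]
tray1 [ 722. -225.  234.] 69.8 [ 733. -359.] 125 [ 720. -229.]
tray2 125 [ 734. -365.]
tray3 [ 571. -388.  112.] 3.1 [ 575. -377.] 125 [ 567. -384.]
tray4 [ 553. -249.  129.] 12.3 [ 557. -257.] 125 [ 549. -246.]
hub [ 484. -337.   89.] 6.3 [ 487. -319.] 105 [ 484. -335.]
tip [ 433. -438.  100.] 1.5 [ 434. -432.] 105 [ 433. -437.]
deck_far_open [701.   8. 144.] 8.8 [699.  16.] 152 [702.   6.]
deck_near_open [373.   1. 147.] 3.7 [374.   5.] 152 [374.  -0.]
bin_far [ 674. -219.  155.] 1.8 [ 674. -218.] 155 [ 675. -219.]
bin_near [ 411. -228.  151.] 0.9 [ 413. -224.] 155 [ 411. -227.]
```

Three black feet, two steel keys, the empty tray and the valve (handle about 64° from -x) are confirmed in the crops. First move: lift and go over the deck.

```bash
cat > plan.py <<'E'
import sys
from h import *
# usage: plan.py x y z [heading_deg]  -> tool-frame shift (mm) from the current pose; turn about tool z
def st():
    from scipy.spatial.transform import Rotation as R
    s=arm.read_state();M=R.from_quat(s["ee_rot"]).as_matrix()
    return s,M,np.degrees(np.arctan2(M[1,0],M[0,0]))
def plan(t,h=None):
    s,M,th=st();d=M.T@(np.array(t,float)-s["position"])
    print("shift",np.round(d,1),"len",round(np.linalg.norm(d)),"head",round(th,1),"turn",None if h is None else round((th-h+180)%360-180,1),"tilt",np.round(M[:2,2],3))
if __name__=="__main__":
    a=[float(v) for v in sys.argv[1:]];plan(a[:3],a[3] if len(a)>3 else None)
E
```

Request:
servo_tool --commands '[[[0, 0.0276, 0.0231, -0.009, 0, 0, 0], [0, 0.0276, 0.0231, -0.009, 0, 0, 0], [0, 0.0276, 0.0231, -0.009, 0, 0, 0], [0, 0.0276, 0.0231, -0.009, 0, 0, 0], [0, 0.0276, 0.0231, -0.009, 0, 0, 0], [0, 0.0276, 0.0231, -0.009, 0, 0, 0], [0, 0.0276, 0.0231, -0.009, 0, 0, 0]]]'

```text
clock: 0.73
position: [378.2, 328.3, 256.9]
ee_rot: [0.974, -0.227, -0.0, 0.0]
contact_force: [0.8, -0.5, 0.4]
gripper_width: 85.1
grasp_force: 0.0
```

Request:
servo_tool --commands '[[[0, 0.0276, 0.0231, -0.009, 0, 0, 0], [0, 0.0276, 0.0231, -0.009, 0, 0, 0], [0, 0.0276, 0.0231, -0.009, 0, 0, 0], [0, 0.0276, 0.0231, -0.009, 0, 0, 0], [0, 0.0276, 0.0231, -0.009, 0, 0, 0], [0, 0.0276, 0.0231, -0.009, 0, 0, 0], [0, 0.0276, 0.0231, -0.009, 0, 0, 0]]]'

```text
clock: 1.32
position: [480.0, 98.0, 320.0]
ee_rot: [0.974, -0.227, -0.0, -0.0]
contact_force: [0.3, 1.0, 0.8]
gripper_width: 85.5
grasp_force: 0.0
```

Request:
servo_tool --commands '[[[0, 0, 0, 0, 0, 0, 7], [0, 0, 0, 0, 0, 0, 7], [0, 0, 0, 0, 0, 0, 7], [0, 0, 0, 0, 0, 0, 7], [0, 0, 0, 0, 0, 0, 7], [0, 0, 0, 0, 0, 0, 7], [0, 0, 0, 0, 0, 0, 7], [0, 0, 0, 0, 0, 0, 7], [0, 0, 0, 0, 0, 0, 7], [0, 0, 0, 0, 0, 0, 7]]]'

```text
clock: 2.15
position: [479.6, 99.7, 319.3]
ee_rot: [-0.665, 0.747, 0.0, -0.0]
contact_force: [0.3, 0.6, -0.6]
gripper_width: 85.2
grasp_force: 0.0
```

Request:
servo_tool --commands '[[[0, 0, 0, 0, 0, 0, 7], [0, 0, 0, 0, 0, 0, 7], [0, 0, 0, 0, 0, 0, 6.2], [0, 0.0362, -0.015, 0, 0, 0, 0], [0, 0.0362, -0.015, 0, 0, 0, 0], [0, 0.0362, -0.015, 0, 0, 0, 0], [0, 0.0362, -0.015, 0, 0, 0, 0], [0, 0.0362, -0.015, 0, 0, 0, 0], [0, 0.0362, -0.015, 0, 0, 0, 0]]]'

```text
clock: 2.9
position: [463.0, -136.4, 319.6]
ee_rot: [-0.527, 0.85, 0.0, 0.0]
contact_force: [1.0, 0.7, -0.2]
gripper_width: 85.6
grasp_force: 0.0
```

Request:
servo_tool --commands '[[[0, 0.0362, -0.015, 0.015, 0, 0, 0], [0, 0.0362, -0.015, 0.015, 0, 0, 0], [0, 0.0362, -0.015, 0.015, 0, 0, 0], [0, 0.0362, -0.015, 0.015, 0, 0, 0], [0, 0.0362, -0.015, 0.015, 0, 0, 0], [0, 0.0362, -0.015, 0.015, 0, 0, 0], [0, 0.0362, -0.015, 0.015, 0, 0, 0], [0, 0, 0, 0, 0, 0, 0]]]'

```text
clock: 3.57
position: [442.4, -410.5, 209.8]
ee_rot: [-0.524, 0.852, 0.004, -0.002]
contact_force: [1.1, 1.4, 0.1]
gripper_width: 85.2
grasp_force: 0.0
```

```bash
python3 - <<'E'
from h import *
import pickle
w=cams.get_image("wrist");pickle.dump(w,open("w1.pkl","wb"))
cv2.imwrite("pics/w1.png",w["frame"])
print(np.round(arm.read_state()["position"]),np.round(w["T"],2).tolist(), proj(w,(446,-411,105)),proj(w,(484,-335,105)),proj(w,(433,-437,105)))
E
```

```text
[ 443. -409.  212.] [[-0.89, -0.43, -0.13, 408.21], [0.45, -0.85, -0.27, -478.75], [0.01, -0.3, 0.95, 390.06], [0.0, 0.0, 0.0, 1.0]] [273.72648805 200.88968613] [274.5717006  282.58486932] [273.412924   169.61146213]
```

View pics/w1.png

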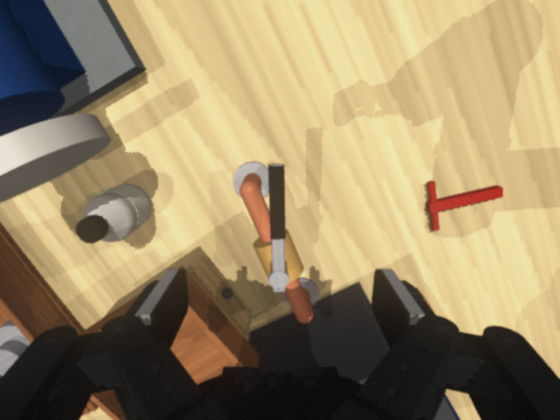

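The wrist view shows the handle at pixels (277,167)-(280,282), centred between the fingers. Next: descend and grip it.

Request:
servo_tool --commands '[[[0, 0, 0, 0.033, 0, 0, 0], [0, 0, 0, 0.033, 0, 0, 0], [0, 0, 0, 0.033, 0, 0, 0], [0, 0, 0, 0.032, 0, 0, 0], [0, 0, 0, 0, 0, 0, 0], [255, 0, 0, 0, 0, 0, 0], [255, 0, 0, 0, 0, 0, 0], [255, 0, 0, 0, 0, 0, 0], [255, 0, 0, 0, 0, 0, 0], [255, 0, 0, 0, 0, 0, 0]]]'

```text
clock: 4.45
position: [446.1, -407.0, 86.3]
ee_rot: [-0.527, 0.85, -0.002, 0.001]
contact_force: [-0.4, -0.0, -0.7]
gripper_width: 25.0
grasp_force: 0.0
```

Request:
servo_tool --commands '[[[255, 0, 0, 0, 0, 0, 0], [255, 0, 0, 0, 0, 0, 0], [255, 0, 0, 0, 0, 0, 0], [255, 0, 0, 0, 0, 0, 0], [255, 0, 0, 0, 0, 0, 0], [255, 0, 0, 0, 0, 0, 0]]]'

```text
clock: 4.95
position: [445.1, -406.6, 84.3]
ee_rot: [-0.527, 0.85, 0.0, -0.0]
contact_force: [-0.2, 0.1, -0.2]
gripper_width: 0.2
grasp_force: 0.0
```

```bash
python3 plan.py 443 -409 84 -116.4
```

```text
shift [3.1 0.8 0.3] len 3 head -116.4 turn -0.0 tilt [-0.  0.]
```

The gripper closed on nothing, so I'll take a look.

```bash
python3 - <<'E'
from h import *
import pickle
w=cams.get_image("wrist");s=cams.get_image("scene")
pickle.dump((w,s),open("w2.pkl","wb"))
a=cv2.resize(w["frame"],(400,300));b=cv2.resize(s["frame"][80:170,190:310],(400,300),interpolation=cv2.INTER_CUBIC)
cv2.imwrite("pics/w2.png",np.hstack([a,b]))
E
```

```text
(no output)
```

View pics/w2.png

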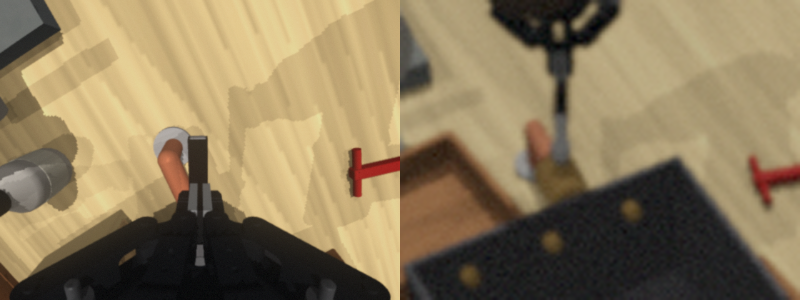

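```bash
python3 - <<'E'
from h import *
import pickle
w1=pickle.load(open("w1.pkl","rb"));w2,s2=pickle.load(open("w2.pkl","rb"));S=pickle.load(open("s0.pkl","rb"))
p1,p2=(277,167),(277,193)
print("tip w1w2",two(w1,p1,w2,p2)); 
B=lambda p:(150+p[0]*270/800-.3,90+p[1]*200/593-.3)
A=lambda p:(170+p[0]*275/800-.3,120+p[1]*135/393-.3)
print("tip w1 scene",two(w1,p1,S["scene"],B((262,32))),"w1 top",two(w1,p1,S["top"],A((778,302))))
print("hub w1 scene",two(w1,(280,282),S["scene"],B((262,110))))
st=arm.read_state()["position"];print("tcp in w2",proj(w2,st),proj(w2,st+[0,0,18.7]),"handle end at z105",proj(w2,(433,-437,105)), proj(w2,(443,-409,105)))
print(proj(s2,st),'crop',(proj(s2,st)-[190,80])*3.333)
cv2.imwrite("pics/w2b.png",cv2.resize(w2["frame"][170:380,190:370],(720,600*14//10*1),interpolation=cv2.INTER_CUBIC)[:600])
E
```

```text
tip w1w2 (array([ 431.18714032, -434.38306196,   80.87273437]), np.float64(0.8409653344167548))
tip w1 scene (array([ 430.75022388, -437.40081099,   99.60320838]), np.float64(2.7975144527510523)) w1 top (array([ 431.00145671, -437.4432807 ,  104.11379142]), np.float64(3.7377264742871064))
hub w1 scene (array([ 481.92650417, -329.31153103,   96.73206737]), np.float64(2.233331847524067))
tcp in w2 [277.61717323 244.07992254] [277.41701266 257.27895911] handle end at z105 [272.04413026 201.31902793] [278.88825657 253.64524281]
[238.84581685 110.9765119 ] crop [162.80310755 103.24471415]
```

View pics/w2b.png

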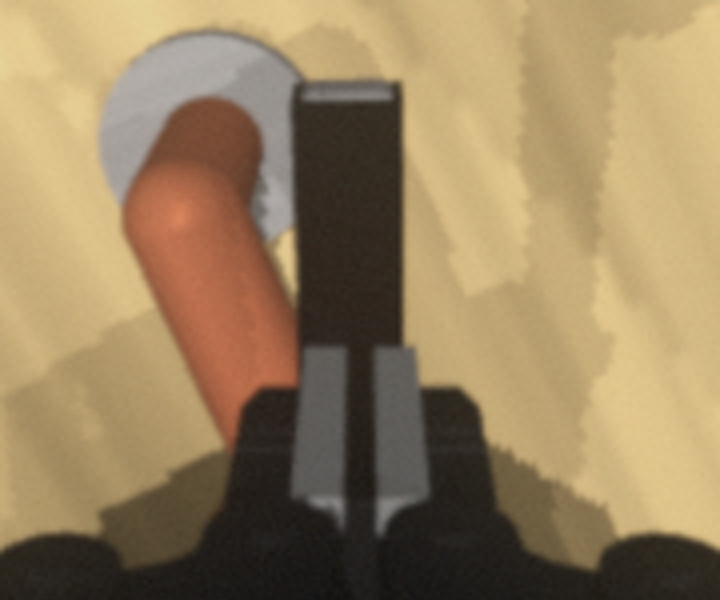

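```bash
python3 - <<'E'
from h import *
import pickle
w2,s2=pickle.load(open("w2.pkl","rb"))
print("fingertip",two(w2,(278,256),s2,(238,102.5)))
T=np.array(w2["T"]);print(T.round(3).tolist(),arm.read_state()["position"])
for z in (80,100): 
    q=T[:3,:3].T@(np.array([431,-435,z+5])-T[:3,3]); print(z,"depth",-q[2],"handle width crop px",4*320*13/-q[2])
f=s2["frame"][85:125,225:252]
cv2.imwrite("pics/s2.png",cv2.resize(f,(405,600),interpolation=cv2.INTER_CUBIC))
E
```

```text
fingertip (array([ 442.49054616, -412.62608921,  115.54973454]), np.float64(1.4644047378698644))
[[-0.895, -0.425, -0.132, 410.099], [0.445, -0.855, -0.266, -474.254], [-0.0, -0.297, 0.955, 264.513], [0.0, 0.0, 0.0, 1.0]] [ 445.1295815  -406.56305374   84.26705077]
80 depth 184.62066718703005 handle width crop px 90.13075433826073
100 depth 165.52038890763393 handle width crop px 100.53142159595633
```

View pics/s2.png

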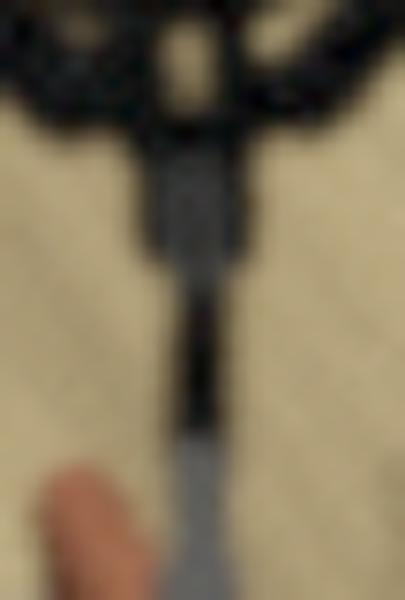

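The handle stands at about 100 mm, but the closed fingertips sit at about 112 mm, roughly 28 mm higher than the reported TCP. I'll open, go lower and close.

Request:
servo_tool --commands '[[[0, 0, 0, 0, 0, 0, 0], [0, 0, 0, 0, 0, 0, 0], [0, 0, 0, 0, 0, 0, 0], [0, 0, 0, 0, 0, 0, 0], [0, 0, 0, 0, 0, 0, 0], [0, 0, 0, 0, 0, 0, 0], [0, 0, 0, 0, 0, 0, 0], [0, 0, 0, 0, 0, 0, 0]]]'

```text
clock: 5.72
position: [445.2, -406.6, 84.4]
ee_rot: [-0.527, 0.85, -0.0, 0.0]
contact_force: [-0.2, -0.8, 0.2]
gripper_width: 85.2
grasp_force: 0.0
```

Request:
servo_tool --commands '[[[0, 0, 0, 0.008, 0, 0, 0], [0, 0, 0, 0.009, 0, 0, 0], [0, 0, 0, 0.009, 0, 0, 0], [0, 0, 0, 0, 0, 0, 0], [0, 0, 0, 0, 0, 0, 0]]]'

```text
clock: 6.13
position: [444.5, -406.2, 57.0]
ee_rot: [-0.527, 0.85, 0.001, -0.001]
contact_force: [-0.6, -0.7, 1.0]
gripper_width: 85.2
grasp_force: 0.0
```

Request:
servo_tool --commands '[[[255, 0, 0, 0, 0, 0, 0], [255, 0, 0, 0, 0, 0, 0], [255, 0, 0, 0, 0, 0, 0], [255, 0, 0, 0, 0, 0, 0], [255, 0, 0, 0, 0, 0, 0], [255, 0, 0, 0, 0, 0, 0], [255, 0, 0, 0, 0, 0, 0], [255, 0, 0, 0, 0, 0, 0], [255, 0, 0, 0, 0, 0, 0], [255, 0, 0, 0, 0, 0, 0]]]'

```text
clock: 6.97
position: [445.4, -406.8, 58.8]
ee_rot: [-0.527, 0.85, -0.0, 0.0]
contact_force: [0.5, 0.8, 3.6]
gripper_width: 10.6
grasp_force: 61.6
```

Gripped. I'll swing the handle clockwise about the spindle to shut it.

Request:
servo_tool --commands '[[[255, -0.0006, 0.0101, 0, 0, 0, 7], [255, -0.0006, 0.0101, 0, 0, 0, 7], [255, -0.0006, 0.0101, 0, 0, 0, 7], [255, -0.0006, 0.0101, 0, 0, 0, 7], [255, 0, 0, 0, 0, 0, 0], [255, 0, 0, 0, 0, 0, 0]]]'

```text
clock: 7.47
position: [415.9, -381.3, 58.8]
ee_rot: [-0.307, 0.952, -0.001, 0.001]
contact_force: [3.4, -1.8, -0.1]
gripper_width: 10.7
grasp_force: 61.5
```

Request:
servo_tool --commands '[[[255, -0.0006, 0.0101, 0, 0, 0, 7], [255, -0.0006, 0.0101, 0, 0, 0, 7], [255, -0.0006, 0.0101, 0, 0, 0, 7], [255, -0.0006, 0.0101, 0, 0, 0, 7], [255, 0, 0, 0, 0, 0, 0], [255, 0, 0, 0, 0, 0, 0]]]'

```text
clock: 7.97
position: [402.5, -345.0, 58.9]
ee_rot: [-0.067, 0.998, -0.002, 0.002]
contact_force: [3.9, -6.7, -2.5]
gripper_width: 10.9
grasp_force: 61.3
```

```bash
python3 - <<'E'
from h import *
import pickle
s=arm.read_state();print(s["position"],s["contact_force"],s["wrist_torque"],s["gripper_width"],s["grasp_force"])
w=cams.get_image("wrist");t=cams.get_image("top");pickle.dump((w,t),open("w3.pkl","wb"))
a=cv2.resize(w["frame"],(400,300));b=cv2.resize(t["frame"][170:245,365:465],(400,300),interpolation=cv2.INTER_CUBIC)
cv2.imwrite("pics/w3.png",np.hstack([a,b]))
E
```

```text
[ 402.46523837 -345.02451973   58.86116456] [ 3.92779622 -6.66555378 -2.51299385] [-1.72578734 -1.21804373 -0.61274578] 10.85876198754226 61.3397741317749
```

View pics/w3.png

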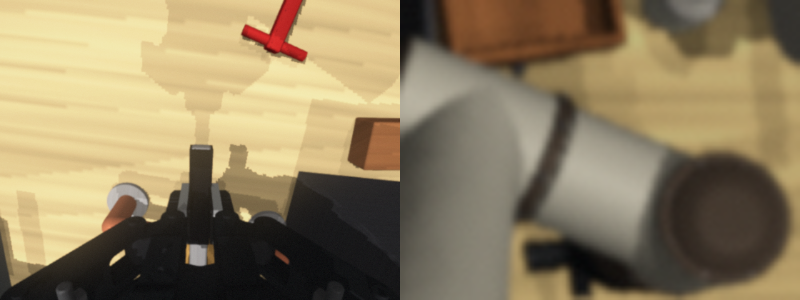

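Request:
servo_tool --commands '[[[255, -0.0002, 0.0043, 0, 0, 0, 3], [255, -0.0002, 0.0043, 0, 0, 0, 3], [255, 0, 0, 0, 0, 0, 0], [255, 0, 0, 0, 0, 0, 0]]]'

```text
clock: 8.4
position: [402.0, -336.8, 58.8]
ee_rot: [-0.015, 1.0, -0.002, 0.002]
contact_force: [4.0, -6.6, -1.9]
gripper_width: 10.7
grasp_force: 61.4
```

Request:
servo_tool --commands '[[[255, -0.0002, 0.0043, 0, 0, 0, 3], [255, 0, 0, 0, 0, 0, 0], [255, 0, 0, 0, 0, 0, 0]]]'

```text
clock: 8.65
position: [402.1, -332.7, 58.9]
ee_rot: [0.012, 1.0, -0.002, 0.002]
contact_force: [4.2, -6.9, -1.9]
gripper_width: 11.0
grasp_force: 61.4
```

Request:
servo_tool --commands '[[[255, -0.0001, 0.0029, 0, 0, 0, 2], [255, 0, 0, 0, 0, 0, 0], [255, 0, 0, 0, 0, 0, 0]]]'

```text
clock: 8.9
position: [402.3, -330.0, 58.8]
ee_rot: [0.029, 1.0, -0.002, 0.003]
contact_force: [5.0, -7.3, -2.8]
gripper_width: 10.6
grasp_force: 61.4
```

Request:
servo_tool --commands '[[[255, 0, 0.0015, 0, 0, 0, 1], [255, 0, 0, 0, 0, 0, 0], [255, 0, 0, 0, 0, 0, 0]]]'

```text
clock: 9.15
position: [402.4, -329.8, 58.9]
ee_rot: [0.037, 0.999, -0.003, 0.002]
contact_force: [3.3, -14.1, -5.0]
gripper_width: 10.9
grasp_force: 60.8
```

Request:
servo_tool --commands '[[[255, 0, 0.0015, 0, 0, 0, 1], [255, 0, 0, 0, 0, 0, 0], [255, 0, 0, 0, 0, 0, 0]]]'

```text
clock: 9.4
position: [402.4, -329.8, 58.9]
ee_rot: [0.045, 0.999, -0.004, 0.002]
contact_force: [1.7, -20.2, -8.3]
gripper_width: 10.6
grasp_force: 60.5
```

Request:
servo_tool --commands '[[[255, 0, 0.0015, 0, 0, 0, 1], [255, 0, 0, 0, 0, 0, 0], [255, 0, 0, 0, 0, 0, 0]]]'

```text
clock: 9.65
position: [402.4, -329.6, 58.9]
ee_rot: [0.052, 0.999, -0.005, 0.002]
contact_force: [1.6, -26.9, -10.2]
gripper_width: 10.7
grasp_force: 60.4
```

Request:
servo_tool --commands '[[[255, 0, -0.0035, 0, 0, 0, -3], [255, 0, 0, 0, 0, 0, 0], [0, 0, 0, 0, 0, 0, 0], [0, 0, 0, 0, 0, 0, 0], [0, 0, 0, 0, 0, 0, 0], [0, 0, 0, 0, 0, 0, 0], [0, 0, 0, 0, 0, 0, 0], [0, 0, 0, 0, 0, 0, 0], [0, 0, 0, 0, 0, 0, 0], [0, 0, 0, -0.005, 0, 0, 0]]]'

```text
clock: 10.48
position: [398.8, -326.0, 62.7]
ee_rot: [0.03, 1.0, 0.001, -0.001]
contact_force: [0.3, 0.4, -0.6]
gripper_width: 85.6
grasp_force: 0.0
```

Request:
servo_tool --commands '[[[0, 0, 0, -0.03, 0, 0, 0], [0, 0, 0, -0.03, 0, 0, 0], [0, 0, 0, -0.03, 0, 0, 0], [0, 0, 0, -0.035, 0, 0, 0], [0, 0, 0, -0.035, 0, 0, -5], [0, 0, 0, -0.035, 0, 0, -5], [0, 0, 0, 0, 0, 0, 0]]]'

```text
clock: 11.07
position: [402.6, -329.0, 267.1]
ee_rot: [-0.059, 0.998, -0.005, 0.006]
contact_force: [0.6, -0.7, 0.2]
gripper_width: 85.5
grasp_force: 0.0
```

```bash
python3 plan.py 613 60 250 -173.3; python3 - <<'E'
from h import *
from scipy.optimize import least_squares
P=np.array([(445.4,-406.8),(415.9,-381.3),(402.5,-345),(402,-336.8),(402.1,-332.7),(402.3,-330)])
r=least_squares(lambda p:np.hypot(*(P-p[:2]).T)-p[2],[481,-332,85]).x;print(r,np.degrees(np.arctan2(*(P[[0,-1]]-r[:2])[:,::-1].T)))
E
```

```text
shift [-254.7  361.5   16.4] len 443 head -173.2 turn 0.1 tilt [ 0.013 -0.009]
[ 480.25052395 -336.76053699   78.23788031] [-116.45420802  175.04322254]
```

Request:
servo_tool --commands '[[[0, -0.0232, 0.0328, 0.001, 0, 0, 0], [0, -0.0232, 0.0328, 0.001, 0, 0, 0], [0, -0.0232, 0.0328, 0.001, 0, 0, 0], [0, -0.0232, 0.0328, 0.001, 0, 0, 0], [0, -0.0232, 0.0328, 0.001, 0, 0, 0], [0, -0.0232, 0.0328, 0.001, 0, 0, 0], [0, -0.0232, 0.0328, 0.001, 0, 0, 0], [0, -0.0232, 0.0328, 0.001, 0, 0, 0], [0, -0.0232, 0.0328, 0.001, 0, 0, 0]]]'

```text
clock: 11.82
position: [573.5, -7.4, 249.7]
ee_rot: [-0.057, 0.998, 0.0, 0.0]
contact_force: [0.6, -0.0, 0.3]
gripper_width: 85.4
grasp_force: 0.0
```

Request:
servo_tool --commands '[[[0, -0.0232, 0.0328, 0.001, 0, 0, 0], [0, -0.0232, 0.0328, 0.001, 0, 0, 0], [0, 0, 0, 0, 0, 0, 0], [0, 0, 0, 0, 0, 0, 0], [0, 0, 0, 0, 0, 0, 0]]]'

```text
clock: 12.23
position: [611.4, 61.2, 247.1]
ee_rot: [-0.058, 0.998, -0.0, -0.0]
contact_force: [-0.2, -1.0, -0.2]
gripper_width: 85.3
grasp_force: 0.0
```

```bash
python3 plan.py 613 60 250 -173.3;python3 - <<'E'
from h import *
import pickle
w=cams.get_image("wrist");pickle.dump(w,open("w4.pkl","wb"))
cv2.imwrite("pics/w4.png",w["frame"])
for p in [(659,65,154),(574,55,154),(431,62,154),(515,41,154),(613,60,154)]: print(p,proj(w,p).round())
E
```

```text
shift [-1.5 -1.4 -2.9] len 4 head -173.4 turn -0.1 tilt [-0.001 -0.   ]
(659, 65, 154) [278. 253.]
(574, 55, 154) [277. 161.]
(431, 62, 154) [308. -27.]
(515, 41, 154) [268.  87.]
(613, 60, 154) [278. 206.]
```

View pics/w4.png

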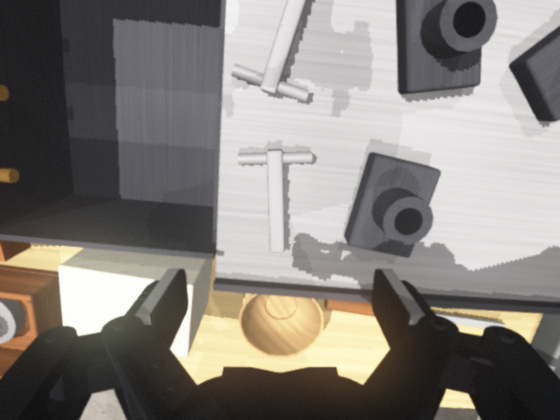

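The near edge of the far key's shank runs from (277,152) to (277,250), straight under the gripper. I'll descend with the gripper part closed and feel for the deck.

Request:
servo_tool --commands '[[[170, 0, 0, 0.02, 0, 0, 0], [170, 0, 0, 0.02, 0, 0, 0], [170, 0, 0, 0.02, 0, 0, 0], [170, 0, 0, 0.02, 0, 0, 0], [170, 0, 0, 0.02, 0, 0, 0], [170, 0, 0, 0.01, 0, 0, 0], [170, 0, 0, 0, 0, 0, 0], [170, 0, 0, 0, 0, 0, 0], [170, 0, 0, 0, 0, 0, 0]]]'

```text
clock: 13.03
position: [612.7, 60.8, 139.1]
ee_rot: [-0.057, 0.998, 0.0, 0.002]
contact_force: [-0.0, 0.5, -0.2]
gripper_width: 28.1
grasp_force: 0.0
```

Request:
servo_tool --commands '[[[170, 0, 0, 0.007, 0, 0, 0], [170, 0, 0, 0, 0, 0, 0], [170, 0, 0, 0, 0, 0, 0]]]'

```text
clock: 13.28
position: [611.7, 61.1, 130.5]
ee_rot: [-0.057, 0.998, 0.0, 0.0]
contact_force: [0.4, 0.4, 1.0]
gripper_width: 28.3
grasp_force: 0.0
```

Request:
servo_tool --commands '[[[170, 0, 0, 0.005, 0, 0, 0], [170, 0, 0, 0, 0, 0, 0], [170, 0, 0, 0, 0, 0, 0]]]'

```text
clock: 13.53
position: [611.5, 61.1, 125.0]
ee_rot: [-0.057, 0.998, -0.0, -0.0]
contact_force: [-0.3, 1.0, -0.1]
gripper_width: 28.5
grasp_force: 0.0
```

Request:
servo_tool --commands '[[[170, 0, 0, 0.004, 0, 0, 0], [170, 0, 0, 0, 0, 0, 0], [170, 0, 0, 0, 0, 0, 0]]]'

```text
clock: 13.78
position: [611.6, 61.1, 121.0]
ee_rot: [-0.057, 0.998, -0.0, -0.0]
contact_force: [0.6, -0.6, -0.6]
gripper_width: 28.9
grasp_force: 0.0
```

Request:
servo_tool --commands '[[[170, 0, 0, 0.003, 0, 0, 0], [170, 0, 0, 0, 0, 0, 0], [170, 0, 0, 0, 0, 0, 0]]]'

```text
clock: 14.03
position: [611.6, 61.1, 118.1]
ee_rot: [-0.057, 0.998, -0.0, -0.0]
contact_force: [-0.6, 0.6, 0.3]
gripper_width: 28.4
grasp_force: 0.0
```

Request:
servo_tool --commands '[[[170, 0, 0, 0.003, 0, 0, 0], [170, 0, 0, 0, 0, 0, 0], [170, 0, 0, 0, 0, 0, 0]]]'

```text
clock: 14.28
position: [611.6, 61.0, 115.1]
ee_rot: [-0.057, 0.998, -0.0, -0.0]
contact_force: [0.0, -0.3, 0.1]
gripper_width: 28.5
grasp_force: 0.0
```

Request:
servo_tool --commands '[[[255, 0, 0, 0, 0, 0, 0], [255, 0, 0, 0, 0, 0, 0], [255, 0, 0, 0, 0, 0, 0], [255, 0, 0, 0, 0, 0, 0], [255, 0, 0, 0, 0, 0, 0], [255, 0, 0, 0, 0, 0, 0]]]'

```text
clock: 14.78
position: [611.8, 60.9, 115.6]
ee_rot: [-0.057, 0.998, -0.0, 0.0]
contact_force: [0.1, -1.5, 1.5]
gripper_width: 9.3
grasp_force: 58.9
```

Request:
servo_tool --commands '[[[170, 0, 0, 0, 0, 0, 0], [170, 0, 0, 0, 0, 0, 0], [170, 0, 0, 0, 0, 0, 0], [170, 0, 0, 0, 0, 0, 0], [170, 0, 0, 0.004, 0, 0, 0], [170, 0, 0, 0, 0, 0, 0], [170, 0, 0, 0, 0, 0, 0]]]'

```text
clock: 15.37
position: [611.4, 61.0, 110.8]
ee_rot: [-0.057, 0.998, -0.0, -0.0]
contact_force: [-0.9, -0.2, 0.2]
gripper_width: 28.3
grasp_force: 0.0
```

Request:
servo_tool --commands '[[[170, 0, 0, 0.003, 0, 0, 0], [170, 0, 0, 0, 0, 0, 0], [170, 0, 0, 0, 0, 0, 0]]]'

```text
clock: 15.62
position: [611.6, 61.0, 108.1]
ee_rot: [-0.057, 0.998, -0.0, -0.0]
contact_force: [0.1, 0.4, 0.5]
gripper_width: 28.3
grasp_force: 0.0
```

Request:
servo_tool --commands '[[[255, 0, 0, 0, 0, 0, 0], [255, 0, 0, 0, 0, 0, 0], [255, 0, 0, 0, 0, 0, 0], [255, 0, 0, 0, 0, 0, 0], [255, 0, 0, 0, 0, 0, 0], [255, 0, 0, 0, 0, 0, 0]]]'

```text
clock: 16.12
position: [611.9, 61.1, 108.6]
ee_rot: [-0.057, 0.998, 0.0, 0.0]
contact_force: [-0.0, -0.6, 2.4]
gripper_width: 11.9
grasp_force: 60.0
```

Request:
servo_tool --commands '[[[170, 0, 0, 0, 0, 0, 0], [170, 0, 0, 0, 0, 0, 0], [170, 0, 0, 0, 0, 0, 0], [170, 0, 0, 0, 0, 0, 0], [170, 0, 0, 0.003, 0, 0, 0], [170, 0, 0, 0, 0, 0, 0], [170, 0, 0, 0, 0, 0, 0]]]'

```text
clock: 16.7
position: [611.5, 61.0, 105.0]
ee_rot: [-0.057, 0.998, -0.0, -0.0]
contact_force: [-0.0, 0.1, -0.4]
gripper_width: 28.5
grasp_force: 0.0
```

Request:
servo_tool --commands '[[[255, 0, 0, 0, 0, 0, 0], [255, 0, 0, 0, 0, 0, 0], [255, 0, 0, 0, 0, 0, 0], [255, 0, 0, 0, 0, 0, 0], [255, 0, 0, 0, 0, 0, 0], [255, 0, 0, 0, 0, 0, 0]]]'

```text
clock: 17.2
position: [611.8, 61.1, 105.5]
ee_rot: [-0.057, 0.998, 0.0, 0.0]
contact_force: [-0.3, -0.6, 1.4]
gripper_width: 12.6
grasp_force: 61.3
```

Request:
servo_tool --commands '[[[255, 0, 0, -0.01, 0, 0, 0], [255, 0, 0, -0.02, 0, 0, 0], [255, 0, 0, -0.03, 0, 0, 0], [255, 0, 0, -0.03, 0, 0, 0], [255, 0, 0, -0.03, 0, 0, 0], [255, 0, 0, 0, 0, 0, 0], [255, 0, 0, 0, 0, 0, 0]]]'

```text
clock: 17.78
position: [612.6, 61.4, 227.9]
ee_rot: [-0.057, 0.998, 0.001, 0.002]
contact_force: [0.3, 0.8, -2.4]
gripper_width: 12.4
grasp_force: 61.0
```

Key held. Carrying it to the tray.

Request:
servo_tool --commands '[[[255, 0.0016, -0.038, 0, 0, 0, 0], [255, 0.0016, -0.038, 0, 0, 0, 0], [255, 0.0016, -0.038, 0, 0, 0, 0], [255, 0.0016, -0.038, 0, 0, 0, 0], [255, 0.0016, -0.038, 0, 0, 0, 0], [255, 0.0016, -0.038, 0, 0, 0, 0], [255, 0.0016, -0.038, 0, 0, 0, 0], [255, 0.0016, -0.038, 0, 0, 0, 0], [255, 0.0016, -0.038, 0, 0, 0, 0], [255, 0, 0, 0, 0, 0, 0]]]'

```text
clock: 18.62
position: [634.9, -286.4, 222.1]
ee_rot: [-0.054, 0.999, 0.0, -0.002]
contact_force: [1.3, 0.1, -2.2]
gripper_width: 12.0
grasp_force: 61.0
```

Request:
servo_tool --commands '[[[255, 0, 0, 0, 0, 0, 0], [255, 0, 0, 0, 0, 0, 0], [255, 0, 0, 0.025, 0, 0, 0], [255, 0, 0, 0.025, 0, 0, 0], [255, 0, 0, 0.025, 0, 0, 0], [255, 0, 0, 0.025, 0, 0, 0]]]'

```text
clock: 19.12
position: [636.4, -278.2, 124.4]
ee_rot: [-0.058, 0.998, 0.0, -0.0]
contact_force: [0.3, 0.2, -1.2]
gripper_width: 12.1
grasp_force: 61.0
```

```bash
python3 plan.py 637 -281 62 -173.7;python3 - <<'E'
from h import *
import pickle
w=cams.get_image("wrist");pickle.dump(w,open("w5.pkl","wb"))
cv2.imwrite("pics/w5.png",w["frame"])
for p in [(720,-229,125),(734,-365,125),(567,-384,125),(549,-246,125)]: print(p,proj(w,p).round())
E
```

```text
shift [-0.2 -2.9 62.4] len 62 head -173.3 turn 0.4 tilt [-0.     0.001]
(720, -229, 125) [335. 362.]
(734, -365, 125) [140. 359.]
(567, -384, 125) [101. 107.]
(549, -246, 125) [358. 102.]
```

View pics/w5.png

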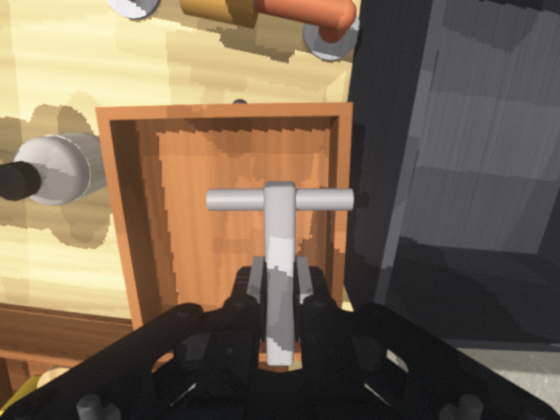

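The key's bar is at (280,198) and the tray's corners are at (98,108) and (352,103). I'll shift 8 mm right (-y), then lower and release with the gripper partly open.

Request:
servo_tool --commands '[[[255, 0, -0.008, 0, 0, 0, 0], [255, 0, 0, 0.02, 0, 0, 0], [255, 0, 0, 0.02, 0, 0, 0], [255, 0, 0, 0.015, 0, 0, 0], [255, 0, 0, 0.005, 0, 0, 0], [255, 0, 0, 0, 0, 0, 0], [255, 0, 0, 0, 0, 0, 0]]]'

```text
clock: 19.75
position: [638.8, -288.6, 67.3]
ee_rot: [-0.058, 0.998, -0.001, 0.001]
contact_force: [0.5, 0.6, -0.2]
gripper_width: 12.4
grasp_force: 61.0
```

Request:
servo_tool --commands '[[[170, 0, 0, 0, 0, 0, 0], [170, 0, 0, 0, 0, 0, 0], [170, 0, 0, 0, 0, 0, 0], [170, 0, 0, 0, 0, 0, 0], [170, 0, 0, 0, 0, 0, 0], [170, 0, 0, -0.01, 0, 0, 0], [170, 0, 0, -0.02, 0, 0, 0], [170, 0, 0, -0.04, 0, 0, 0], [170, 0, 0, -0.04, 0, 0, 0], [170, 0, 0, -0.04, 0, 0, 0]]]'

```text
clock: 20.58
position: [637.1, -288.4, 217.8]
ee_rot: [-0.057, 0.998, -0.0, -0.0]
contact_force: [2.2, -0.2, 0.1]
gripper_width: 28.4
grasp_force: 0.0
```

```bash
python3 plan.py 473 52 225 -194
```

```text
shift [124.  356.9  -7.3] len 378 head -173.4 turn 20.6 tilt [-0. -0.]
```

Request:
servo_tool --commands '[[[170, 0.0124, 0.0357, -0.001, 0, 0, 0], [170, 0.0124, 0.0357, -0.001, 0, 0, 0], [170, 0.0124, 0.0357, -0.001, 0, 0, 0], [170, 0.0124, 0.0357, -0.001, 0, 0, 0], [170, 0.0124, 0.0357, -0.001, 0, 0, 0], [170, 0.0124, 0.0357, -0.001, 0, 0, 0], [170, 0.0124, 0.0357, -0.001, 0, 0, 0], [170, 0.0124, 0.0357, -0.001, 0, 0, 0], [170, 0.0124, 0.0357, -0.001, 0, 0, 0], [170, 0.0124, 0.0357, -0.001, 0, 0, 0]]]'

```text
clock: 21.42
position: [472.5, 53.5, 226.5]
ee_rot: [-0.057, 0.998, 0.0, 0.001]
contact_force: [0.6, 0.3, -1.1]
gripper_width: 28.2
grasp_force: 0.0
```

Request:
servo_tool --commands '[[[170, 0, 0, 0, 0, 0, 7], [170, 0, 0, 0, 0, 0, 7], [170, 0, 0, 0, 0, 0, 6.6], [170, 0, 0, 0, 0, 0, 0], [170, 0, 0, 0, 0, 0, 0], [170, 0, 0, 0, 0, 0, 0]]]'

```text
clock: 21.92
position: [473.5, 52.0, 225.8]
ee_rot: [0.121, 0.993, 0.0, 0.0]
contact_force: [-0.3, 0.5, 0.7]
gripper_width: 28.2
grasp_force: 0.0
```

```bash
cat > look.py <<'E'
from h import *
import pickle,sys
# bright steel key in wrist view: mask low-sat bright not possible on bright deck -> use edges/minAreaRect near prediction
w=cams.get_image("wrist");t=cams.get_image("top");pickle.dump((w,t),open(sys.argv[1]+".pkl","wb"))
cv2.imwrite(f"pics/{sys.argv[1]}.png",np.hstack([cv2.resize(w["frame"],(400,300)),cv2.resize(t["frame"][115:265,170:435],(400,300))]))
E
python3 plan.py 473 52 225 -194; python3 look.py w6; python3 - <<'E'
from h import *
import pickle
w,t=pickle.load(open("w6.pkl","rb"))
for p in [(431,62,154),(515,41,154)]: print(proj(w,p).round()/1.4)
E
```

```text
shift [ 0.5 -0.2  0.8] len 1 head 166.1 turn 0.1 tilt [0.001 0.   ]
[199.28571429 112.85714286]
[199.28571429 184.28571429]
```

View pics/w6.png

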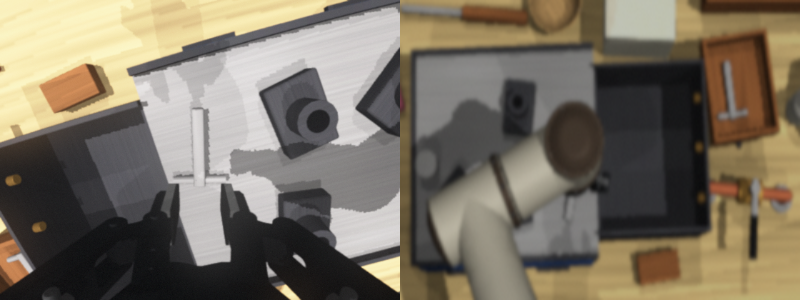

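Key 1 lies in the tray at (730,90) and the valve handle points at the robot, so it is shut. The near key's shank at (199,108)-(201,183) is centred. Descend and grip.

Request:
servo_tool --commands '[[[170, 0, 0, 0.03, 0, 0, 0], [170, 0, 0, 0.03, 0, 0, 0], [170, 0, 0, 0.03, 0, 0, 0], [170, 0, 0, 0.02, 0, 0, 0], [170, 0, 0, 0.01, 0, 0, 0], [170, 0, 0, 0, 0, 0, 0], [170, 0, 0, 0, 0, 0, 0]]]'

```text
clock: 22.6
position: [473.5, 52.0, 105.0]
ee_rot: [0.122, 0.993, -0.0, -0.0]
contact_force: [-0.7, 0.2, -0.4]
gripper_width: 28.3
grasp_force: 0.0
```

Request:
servo_tool --commands '[[[255, 0, 0, 0, 0, 0, 0], [255, 0, 0, 0, 0, 0, 0], [255, 0, 0, 0, 0, 0, 0], [255, 0, 0, 0, 0, 0, 0], [255, 0, 0, 0, 0, 0, 0], [255, 0, 0, 0, 0, 0, 0], [255, 0, 0, 0, 0, 0, 0]]]'

```text
clock: 23.18
position: [473.8, 52.3, 106.0]
ee_rot: [0.122, 0.993, 0.0, 0.001]
contact_force: [-0.2, 0.8, 5.7]
gripper_width: 12.1
grasp_force: 61.1
```

Request:
servo_tool --commands '[[[255, 0, 0, -0.01, 0, 0, 0], [255, 0, 0, -0.02, 0, 0, 0], [255, 0, 0, -0.03, 0, 0, 0], [255, 0, 0, -0.03, 0, 0, 0], [255, 0, 0, -0.03, 0, 0, 0], [255, 0, 0, 0, 0, 0, -7], [255, 0, 0, 0, 0, 0, -7], [255, 0, 0, 0, 0, 0, -6], [255, 0, 0, 0, 0, 0, 0], [255, 0, 0, 0, 0, 0, 0]]]'

```text
clock: 24.02
position: [472.9, 52.1, 224.5]
ee_rot: [-0.051, 0.999, -0.0, -0.001]
contact_force: [0.6, -0.0, -1.4]
gripper_width: 11.9
grasp_force: 60.4
```

```bash
python3 plan.py 646 -336 225 -174
```

```text
shift [-133.  -403.6   -0.7] len 425 head -174.2 turn -0.2 tilt [-0.002 -0.   ]
```

Request:
servo_tool --commands '[[[255, -0.0121, -0.0367, 0, 0, 0, 0], [255, -0.0121, -0.0367, 0, 0, 0, 0], [255, -0.0121, -0.0367, 0, 0, 0, 0], [255, -0.0121, -0.0367, 0, 0, 0, 0], [255, -0.0121, -0.0367, 0, 0, 0, 0], [255, -0.0121, -0.0367, 0, 0, 0, 0], [255, -0.0121, -0.0367, 0, 0, 0, 0], [255, -0.0121, -0.0367, 0, 0, 0, 0], [255, -0.0121, -0.0367, 0, 0, 0, 0], [255, -0.0121, -0.0367, 0, 0, 0, 0]]]'

```text
clock: 24.85
position: [632.2, -301.9, 224.1]
ee_rot: [-0.051, 0.999, 0.0, -0.001]
contact_force: [0.9, 0.1, -0.5]
gripper_width: 12.2
grasp_force: 60.4
```

Request:
servo_tool --commands '[[[255, -0.0121, -0.0367, 0, 0, 0, 0], [255, 0, 0, 0, 0, 0, 0], [255, 0, 0, 0, 0, 0, 0], [255, 0, 0, 0, 0, 0, 0], [255, 0, 0, 0.03, 0, 0, 0], [255, 0, 0, 0.03, 0, 0, 0], [255, 0, 0, 0.03, 0, 0, 0], [255, 0, 0, 0.03, 0, 0, 0], [255, 0, 0, 0, 0, 0, 0], [255, 0, 0, 0, 0, 0, 0]]]'

```text
clock: 25.68
position: [646.9, -334.0, 104.7]
ee_rot: [-0.053, 0.999, 0.0, -0.002]
contact_force: [0.0, -0.9, 0.1]
gripper_width: 12.2
grasp_force: 60.3
```

```bash
python3 plan.py 646 -335 65 -174
```

```text
shift [ 0.9 -1.  39.7] len 40 head -174.0 turn 0.0 tilt [-0.003  0.001]
```

Request:
servo_tool --commands '[[[255, 0, 0, 0.02, 0, 0, 0], [255, 0, 0, 0.015, 0, 0, 0], [255, 0, 0, 0.005, 0, 0, 0], [255, 0, 0, 0, 0, 0, 0], [255, 0, 0, 0, 0, 0, 0]]]'

```text
clock: 26.1
position: [649.2, -335.8, 67.9]
ee_rot: [-0.052, 0.999, -0.001, 0.002]
contact_force: [0.7, 0.5, -0.7]
gripper_width: 12.1
grasp_force: 60.4
```

Request:
servo_tool --commands '[[[170, 0, 0, 0, 0, 0, 0], [170, 0, 0, 0, 0, 0, 0], [170, 0, 0, 0, 0, 0, 0], [170, 0, 0, 0, 0, 0, 0], [170, 0, 0, 0, 0, 0, 0], [170, 0, 0, -0.01, 0, 0, 0], [170, 0, 0, -0.02, 0, 0, 0], [170, 0, 0, -0.04, 0, 0, 0], [170, 0, 0, -0.04, 0, 0, 0], [0, 0, 0, -0.04, 0, 0, 0]]]'

```text
clock: 26.93
position: [647.4, -335.6, 217.8]
ee_rot: [-0.052, 0.999, -0.0, -0.0]
contact_force: [0.8, -0.2, 0.6]
gripper_width: 39.3
grasp_force: 0.0
```

```bash
cat > feet.py <<'E'
from h import *
import pickle,sys
def feet(t):
    g=cv2.cvtColor(t["frame"],cv2.COLOR_BGR2GRAY);hsv=cv2.cvtColor(t["frame"],cv2.COLOR_BGR2HSV)
    m=np.zeros_like(g);poly=np.array([proj(t,p) for p in [(385,12,140),(688,22,140),(680,368,140),(377,360,140)]]).astype(int)
    cv2.fillPoly(m,[poly],255);m&=((g<75).astype(np.uint8)*255)
    m=cv2.morphologyEx(m,cv2.MORPH_OPEN,np.ones((3,3),np.uint8))
    n,l,s,c=cv2.connectedComponentsWithStats(m)
    for i in range(1,n):
        if s[i,4]>60: print(s[i,4],c[i].round(1),onz(t,*c[i],164).round())
if __name__=="__main__":
    feet(pickle.load(open("s0.pkl","rb"))["top"]);print("now");t=cams.get_image("top");feet(t);pickle.dump(t,open("t_last.pkl","wb"))
E
python3 feet.py; python3 plan.py 600 161 220 -180
```

```text
547 [247.8 168.4] [602. 161. 164.]
603 [205.3 213.6] [463. 289. 164.]
571 [244.3 214. ] [461. 171. 164.]
now
1300 [262.5 167.6] [604. 115. 164.]
765 [246.  215.5] [456. 166. 164.]
756 [206.9 215.8] [456. 285. 164.]
shift [ -1.4 501.9   3.7] len 502 head -174.0 turn 6.0 tilt [ 0.016 -0.01 ]
```

Request:
servo_tool --commands '[[[0, 0, 0, 0, 0, 0, -7], [0, 0, 0, 0, 0, 0, -7], [0, 0, 0, 0, 0, 0, -7], [0, 0, 0, 0, 0, 0, -7], [0, 0, 0, 0, 0, 0, -7], [0, 0, 0, 0, 0, 0, -7], [0, 0, 0, 0, 0, 0, -7], [0, 0, 0, 0, 0, 0, -7], [0, 0, 0, 0, 0, 0, -7], [0, 0, 0, 0, 0, 0, -7]]]'

```text
clock: 27.82
position: [647.8, -335.6, 216.0]
ee_rot: [-0.618, 0.786, -0.0, 0.0]
contact_force: [-0.3, 0.2, 0.4]
gripper_width: 85.5
grasp_force: 0.0
```

Request:
servo_tool --commands '[[[0, 0, 0, 0, 0, 0, -7], [0, 0, 0, 0, 0, 0, -7], [0, -0.0381, 0.0033, 0, 0, 0, 0], [0, -0.0381, 0.0033, 0, 0, 0, 0], [0, -0.0381, 0.0033, 0, 0, 0, 0], [0, -0.0381, 0.0033, 0, 0, 0, 0], [0, -0.0381, 0.0033, 0, 0, 0, 0], [0, -0.0381, 0.0033, 0, 0, 0, 0], [0, -0.0381, 0.0033, 0, 0, 0, 0], [0, -0.0381, 0.0033, 0, 0, 0, 0]]]'

```text
clock: 28.65
position: [621.2, -29.0, 216.3]
ee_rot: [-0.707, 0.707, -0.0, 0.0]
contact_force: [0.7, 0.3, 0.4]
gripper_width: 85.2
grasp_force: 0.0
```

Request:
servo_tool --commands '[[[0, -0.0381, 0.0033, 0, 0, 0, 0], [0, -0.0381, 0.0033, 0, 0, 0, 0], [0, -0.0381, 0.0033, 0, 0, 0, 0], [0, -0.0381, 0.0033, 0, 0, 0, 0], [0, -0.0381, 0.0033, 0, 0, 0, 0], [0, 0, 0, 0, 0, 0, 0], [0, 0, 0, 0, 0, 0, 0], [0, 0, 0, 0, 0, 0, 0]]]'

```text
clock: 29.32
position: [605.1, 159.9, 215.8]
ee_rot: [0.707, -0.707, 0.0, -0.0]
contact_force: [0.6, 0.1, -0.6]
gripper_width: 85.3
grasp_force: 0.0
```

```bash
cat > boss.py <<'E'
from h import *
import sys,pickle
# dark-blob centroid of the boss top nearest the expected point, in the wrist view
e=np.array([float(v) for v in sys.argv[1:4]])
w=cams.get_image("wrist");pickle.dump(w,open("wb.pkl","wb"));u=proj(w,e)
g=cv2.cvtColor(w["frame"],cv2.COLOR_BGR2GRAY)
c=cv2.HoughCircles(cv2.medianBlur(g,5),cv2.HOUGH_GRADIENT,1,20,param1=80,param2=18,minRadius=6,maxRadius=60)
print("exp",u.round())
for q in (sorted(c[0],key=lambda q:np.hypot(*(q[:2]-u)))[:4] if c is not None else []): print(q.round(),onz(w,q[0],q[1],196).round())
E
python3 boss.py 604 159 196; python3 plan.py 604 159 130 -90
```

```text
exp [279. 230.]
[282. 226.  32.] [602. 155. 196.]
[374. 242.  38.] [540. 168. 196.]
[408. 214.  18.] [519. 147. 196.]
[152. 260.  28.] [693. 181. 196.]
shift [ 0.1  1.3 85.7] len 86 head -90.1 turn -0.1 tilt [ 0. -0.]
```

Request:
servo_tool --commands '[[[0, 0.003, 0.002, 0.03, 0, 0, 0], [0, 0, 0, 0.03, 0, 0, 0], [0, 0, 0, 0.02, 0, 0, 0], [0, 0, 0, 0.006, 0, 0, 0], [0, 0, 0, 0, 0, 0, 0], [255, 0, 0, 0, 0, 0, 0], [255, 0, 0, 0, 0, 0, 0], [255, 0, 0, 0, 0, 0, 0], [255, 0, 0, 0, 0, 0, 0], [255, 0, 0, 0, 0, 0, 0]]]'

```text
clock: 30.2
position: [603.5, 157.1, 131.2]
ee_rot: [-0.707, 0.707, -0.0, 0.001]
contact_force: [-2.9, -0.2, 5.5]
gripper_width: 38.4
grasp_force: 62.1
```

Request:
servo_tool --commands '[[[255, 0, 0, 0, 0, 0, 0], [255, 0, 0, 0, 0, 0, 0], [255, 0, 0, 0, 0, 0, 0], [255, 0, 0, 0, 0, 0, 0]]]'

```text
clock: 30.53
position: [603.5, 157.1, 131.2]
ee_rot: [-0.707, 0.707, -0.0, 0.001]
contact_force: [-3.3, -0.5, 5.6]
gripper_width: 38.4
grasp_force: 62.2
```

Request:
servo_tool --commands '[[[255, 0.01, -0.0005, 0, 0, 0, 0], [255, 0.017, -0.0005, 0, 0, 0, 0], [255, 0.017, -0.0005, 0, 0, 0, 0], [255, 0.017, -0.0005, 0, 0, 0, 0], [255, 0.017, -0.0005, 0, 0, 0, 0], [255, 0.017, -0.0005, 0, 0, 0, 0], [255, 0.017, -0.0005, 0, 0, 0, 0]]]'

```text
clock: 31.12
position: [608.7, 47.2, 131.3]
ee_rot: [0.707, -0.707, 0.001, -0.004]
contact_force: [1.2, 8.1, 4.8]
gripper_width: 38.6
grasp_force: 62.2
```

Request:
servo_tool --commands '[[[255, 0.017, -0.0005, 0, 0, 0, 0], [255, 0.017, -0.0005, 0, 0, 0, 0], [255, 0.015, -0.0005, 0, 0, 0, 0], [255, 0, 0, 0, 0, 0, 0], [255, 0, 0, 0, 0, 0, 0]]]'

```text
clock: 31.53
position: [609.7, -4.9, 131.1]
ee_rot: [-0.707, 0.707, -0.002, 0.001]
contact_force: [1.6, -2.5, 5.6]
gripper_width: 38.3
grasp_force: 62.3
```

```bash
python3 - <<'E'
from h import *
import pickle
t=cams.get_image("top");w=cams.get_image("wrist");s=cams.get_image("scene");pickle.dump((t,w,s),open("x.pkl","wb"))
a=cv2.resize(s["frame"][100:270,190:400],(440,356));b=cv2.resize(w["frame"],(360,270));b=cv2.copyMakeBorder(b,0,86,0,0,cv2.BORDER_CONSTANT)
cv2.imwrite("pics/x.png",np.hstack([a,b]))
print(arm.read_state()["position"])
E
```

```text
[609.72305206  -4.87439263 131.16280577]
```

View pics/x.png

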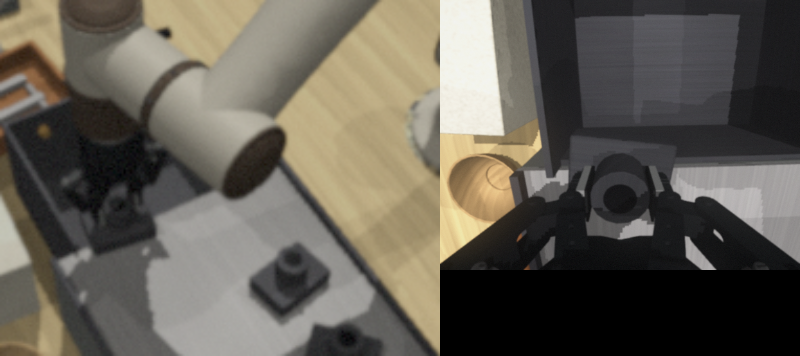

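The wrist view shows the foot overhanging, with the deck edge at about (300,165) in the right panel. I'll check the edge position with numbers.

```bash
python3 - <<'E'
from h import *
import pickle
t,w,s=pickle.load(open("x.pkl","rb"))
k=560/360
for p in [(260,164),(330,163),(95,171)]: print(onz(w,p[0]*k,p[1]*k,140).round())
print("boss top",onz(w,181*k,193*k,196).round())
E
```

```text
[535.  -1. 140.]
[468.  -1. 140.]
[687.   6. 140.]
boss top [607.  -6. 196.]
```

Request:
servo_tool --commands '[[[255, 0.008, 0, 0, 0, 0, 0], [255, 0, 0, 0, 0, 0, 0], [0, 0, 0, 0, 0, 0, 0], [0, 0, 0, 0, 0, 0, 0], [0, 0, 0, -0.01, 0, 0, 0], [0, 0, 0, -0.02, 0, 0, 0], [0, 0, 0, -0.03, 0, 0, 0], [0, 0, 0, -0.03, 0, 0, 0], [0, 0, 0, 0, 0, 0, 0], [0, 0, 0, 0, 0, 0, 0]]]'

```text
clock: 32.52
position: [608.7, -11.8, 221.7]
ee_rot: [-0.707, 0.707, -0.001, 0.002]
contact_force: [-0.7, 0.1, -1.4]
gripper_width: 85.3
grasp_force: 0.0
```

Request:
servo_tool --commands '[[[0, -0.012, 0.04, 0, 0, 0, 0], [0, -0.012, 0.04, 0, 0, 0, 0], [0, -0.012, 0.038, 0, 0, 0, 0], [0, 0, 0, 0, 0, 0, 0], [0, 0, 0, 0, 0, 0, 0], [0, 0, 0, 0, 0, 0, 0]]]'

```text
clock: 33.02
position: [490.1, 24.0, 219.1]
ee_rot: [0.707, -0.707, -0.0, 0.0]
contact_force: [-0.0, 0.9, 0.2]
gripper_width: 85.4
grasp_force: 0.0
```

```bash
python3 feet.py; python3 boss.py 462 169 196; python3 plan.py 462 169 217 -90; python3 - <<'E'
from h import *
import pickle
w=pickle.load(open("wb.pkl","rb"));cv2.imwrite("pics/y.png",w["frame"])
E
```

```text
547 [247.8 168.4] [602. 161. 164.]
603 [205.3 213.6] [463. 289. 164.]
571 [244.3 214. ] [461. 171. 164.]
now
447 [287.3 177.8] [572.  39. 164.]
96 [245.8 186.2] [546. 167. 164.]
861 [197.4 203.6] [493. 314. 164.]
70 [255.5 211.2] [469. 137. 164.]
131 [292.3 212.5] [464.  25. 164.]
145 [191.8 238.7] [387. 329. 164.]
exp [313. 394.]
[316. 368.  17.] [460. 141. 196.]
[278. 352.  17.] [490. 125. 196.]
[452. 400.  11.] [344. 178. 196.]
[184. 326.  55.] [562. 102. 196.]
shift [-145.1   29.1    1.9] len 148 head -90.1 turn -0.1 tilt [-0.001 -0.   ]
```

Request:
servo_tool --commands '[[[0, -0.036, 0.0073, 0, 0, 0, 0], [0, -0.036, 0.0073, 0, 0, 0, 0], [0, -0.036, 0.0073, 0, 0, 0, 0], [0, -0.036, 0.0073, 0, 0, 0, 0], [0, 0, 0, 0, 0, 0, 0], [0, 0, 0, 0, 0, 0, 0], [0, 0, 0, 0, 0, 0, 0]]]'

```text
clock: 33.7
position: [461.6, 167.9, 218.7]
ee_rot: [-0.707, 0.707, 0.0, -0.001]
contact_force: [-0.9, 0.7, 0.4]
gripper_width: 85.7
grasp_force: 0.0
```

```bash
python3 boss.py 462 169 196; python3 plan.py 462 169 130 -90; python3 - <<'E'
from h import *
for n in("scene","top"):
    t=cams.get_image(n);g=cv2.cvtColor(t["frame"],cv2.COLOR_BGR2GRAY)
    for p in [(608,40,140),(608,25,140),(608,14,140),(590,20,140),(604,160,164),(650,20,140)]:
        u=proj(t,p).round().astype(int);print(n,p,u,g[u[1]-1:u[1]+2,u[0]-1:u[0]+2].mean().round())
E
```

```text
exp [277. 232.]
[280. 230.  29.] [460. 167. 196.]
[312. 202.  44.] [439. 148. 196.]
[266. 308.  50.] [470. 229. 196.]
[362. 222.  28.] [405. 162. 196.]
shift [-1.8 -0.5 88.9] len 89 head -90.1 turn -0.1 tilt [-0.001 -0.001]
scene (608, 40, 140) [254 220] 158.0
scene (608, 25, 140) [252 216] 163.0
scene (608, 14, 140) [250 213] 164.0
scene (590, 20, 140) [257 212] 156.0
scene (604, 160, 164) [277 250] 156.0
scene (650, 20, 140) [236 221] 163.0
top (608, 40, 140) [287 168] 125.0
top (608, 25, 140) [292 168] 133.0
top (608, 14, 140) [295 168] 135.0
top (590, 20, 140) [293 173] 125.0
top (604, 160, 164) [248 168] 120.0
top (650, 20, 140) [293 155] 134.0
```

Foot A is off the deck, since bright steel shows where it stood. Now foot B.

Request:
servo_tool --commands '[[[0, 0.001, 0.001, 0.03, 0, 0, 0], [0, 0, 0, 0.03, 0, 0, 0], [0, 0, 0, 0.02, 0, 0, 0], [0, 0, 0, 0.008, 0, 0, 0], [0, 0, 0, 0, 0, 0, 0], [255, 0, 0, 0, 0, 0, 0], [255, 0, 0, 0, 0, 0, 0], [255, 0, 0, 0, 0, 0, 0], [255, 0, 0, 0, 0, 0, 0], [255, 0, 0, 0, 0, 0, 0]]]'

```text
clock: 34.68
position: [461.1, 167.4, 133.0]
ee_rot: [-0.707, 0.707, -0.0, 0.001]
contact_force: [-0.0, -0.2, 4.1]
gripper_width: 38.6
grasp_force: 60.8
```

Request:
servo_tool --commands '[[[255, 0, 0, 0, 0, 0, 0], [255, 0, 0, 0, 0, 0, 0], [255, 0, 0, 0, 0, 0, 0]]]'

```text
clock: 34.93
position: [461.1, 167.4, 133.0]
ee_rot: [0.707, -0.707, 0.001, -0.001]
contact_force: [-1.3, -0.5, 6.9]
gripper_width: 38.5
grasp_force: 60.9
```

Request:
servo_tool --commands '[[[255, 0.01, -0.0012, 0, 0, 0, 0], [255, 0.017, -0.0023, 0, 0, 0, 0], [255, 0.017, -0.0023, 0, 0, 0, 0], [255, 0.017, -0.0023, 0, 0, 0, 0], [255, 0.017, -0.0023, 0, 0, 0, 0], [255, 0.017, -0.0023, 0, 0, 0, 0], [255, 0.017, -0.0023, 0, 0, 0, 0], [255, 0.017, -0.0023, 0, 0, 0, 0], [255, 0.017, -0.0023, 0, 0, 0, 0], [255, 0.017, -0.0023, 0, 0, 0, 0]]]'

```text
clock: 35.77
position: [484.3, 6.2, 133.1]
ee_rot: [-0.707, 0.707, -0.0, 0.004]
contact_force: [-0.8, 9.6, 4.7]
gripper_width: 38.2
grasp_force: 61.3
```

Request:
servo_tool --commands '[[[255, 0.017, -0.0023, 0, 0, 0, 0], [255, 0, 0, 0, 0, 0, 0], [255, 0, 0, 0, 0, 0, 0]]]'

```text
clock: 36.02
position: [486.1, -13.5, 132.8]
ee_rot: [-0.707, 0.707, -0.002, 0.001]
contact_force: [2.3, -2.6, 5.2]
gripper_width: 38.4
grasp_force: 61.3
```

Request:
servo_tool --commands '[[[255, 0.004, 0, 0, 0, 0, 0], [255, 0, 0, 0, 0, 0, 0], [0, 0, 0, 0, 0, 0, 0], [0, 0, 0, 0, 0, 0, 0], [0, 0, 0, -0.01, 0, 0, 0], [0, 0, 0, -0.02, 0, 0, 0], [0, 0, 0, -0.03, 0, 0, 0], [0, 0, 0, -0.03, 0, 0, 0], [0, 0, 0, 0, 0, 0, 0], [0, 0, 0, 0, 0, 0, 0]]]'

```text
clock: 36.85
position: [484.0, -17.1, 222.2]
ee_rot: [-0.707, 0.707, -0.0, 0.0]
contact_force: [-0.6, 0.5, -0.8]
gripper_width: 85.7
grasp_force: 0.0
```

Request:
servo_tool --commands '[[[0, -0.038, 0.003, 0, 0, 0, 0], [0, -0.038, 0.003, 0, 0, 0, 0], [0, -0.038, 0.003, 0, 0, 0, 0], [0, -0.038, 0.003, 0, 0, 0, 0], [0, -0.038, 0.003, 0, 0, 0, 0], [0, -0.038, 0.003, 0, 0, 0, 0], [0, -0.038, 0.002, 0, 0, 0, 0], [0, -0.038, 0.002, 0, 0, 0, 0], [0, 0, 0, 0, 0, 0, 0], [0, 0, 0, 0, 0, 0, 0]]]'

```text
clock: 37.68
position: [460.8, 287.5, 218.6]
ee_rot: [0.708, -0.706, -0.0, 0.003]
contact_force: [-0.7, 0.3, -0.4]
gripper_width: 85.6
grasp_force: 0.0
```

```bash
python3 boss.py 464 288 196; python3 plan.py 464 288 130 -90; python3 - <<'E'
from h import *
for n in("scene","top"):
    t=cams.get_image(n);g=cv2.cvtColor(t["frame"],cv2.COLOR_BGR2GRAY)
    for p in [(486,25,140),(486,14,140),(470,20,140),(461,167,164)]:
        u=proj(t,p).round().astype(int);print(n,p,u,g[u[1]-1:u[1]+2,u[0]-1:u[0]+2].mean().round())
E
```

```text
exp [273. 231.]
[266. 228.  56.] [469. 286. 196.]
[258. 248.  10.] [474. 300. 196.]
[280. 210.  53.] [459. 273. 196.]
[286. 252.  58.] [455. 303. 196.]
shift [-1.9 -3.3 89.1] len 89 head -90.0 turn 0.0 tilt [-0.004 -0.004]
scene (486, 25, 140) [292 199] 150.0
scene (486, 14, 140) [290 196] 148.0
scene (470, 20, 140) [296 195] 148.0
scene (461, 167, 164) [328 229] 161.0
top (486, 25, 140) [292 206] 123.0
top (486, 14, 140) [296 206] 123.0
top (470, 20, 140) [294 212] 124.0
top (461, 167, 164) [246 214] 138.0
```

```bash
python3 - <<'E'
from h import *
import pickle
w=pickle.load(open("wb.pkl","rb"));g=cv2.cvtColor(w["frame"],cv2.COLOR_BGR2GRAY)
c=cv2.HoughCircles(cv2.medianBlur(g,5),cv2.HOUGH_GRADIENT,1,10,param1=60,param2=14,minRadius=27,maxRadius=37)
if c is not None:
    for q in c[0][:8]: print(q.round(),onz(w,q[0],q[1],196).round())
c=cv2.HoughCircles(cv2.medianBlur(g,5),cv2.HOUGH_GRADIENT,1,10,param1=60,param2=12,minRadius=12,maxRadius=22)
print("holes")
if c is not None:
    for q in c[0][:8]: print(q.round(),onz(w,q[0],q[1],196).round())
# whole dark foot in the wrist view (rows above the gripper), at base-top height
m=((g<80)*255).astype(np.uint8);n,l,s,cc=cv2.connectedComponentsWithStats(m)
for i in range(1,n):
    if s[i,4]>800: print(s[i],cc[i].round(),onz(w,*cc[i],170).round())
E
```

```text
[276. 240.  34.] [461. 294. 196.]
[212. 296.  31.] [509. 338. 196.]
[276. 222.  28.] [462. 282. 196.]
[216. 284.  29.] [505. 328. 196.]
[278. 340.  31.] [460. 377. 196.]
[450. 242.  32.] [341. 296. 196.]
[348. 340.  34.] [406. 378. 196.]
[ 60. 362.  35.] [637. 402. 196.]
holes
[276. 232.  15.] [461. 289. 196.]
[218. 290.  21.] [503. 333. 196.]
[458. 228.  20.] [336. 286. 196.]
[224. 272.  21.] [499. 319. 196.]
[286. 252.  20.] [455. 303. 196.]
[294. 328.  18.] [449. 365. 196.]
[422. 210.  16.] [364. 273. 196.]
[456. 406.  16.] [308. 448. 196.]
[ 383    0   25  269 1666] [396. 129.] [378. 221. 170.]
[    0   159   560   261 47341] [271. 365.] [467. 424. 170.]
[ 241  194   67   55 2233] [277. 221.] [461. 289. 170.]
```

The hole circle puts foot C at (461,289), directly below. I'll pre-close a bit to keep clear of the wax tin and then grip.

Request:
servo_tool --commands '[[[60, 0.001, 0, 0, 0, 0, 0], [60, 0, 0, 0, 0, 0, 0], [60, 0, 0, 0.03, 0, 0, 0], [60, 0, 0, 0.03, 0, 0, 0], [60, 0, 0, 0.02, 0, 0, 0], [60, 0, 0, 0.008, 0, 0, 0], [60, 0, 0, 0, 0, 0, 0], [255, 0, 0, 0, 0, 0, 0], [255, 0, 0, 0, 0, 0, 0], [255, 0, 0, 0, 0, 0, 0]]]'

```text
clock: 38.67
position: [463.1, 286.5, 135.5]
ee_rot: [-0.707, 0.707, -0.0, 0.002]
contact_force: [-0.7, -0.3, 4.3]
gripper_width: 38.1
grasp_force: 61.0
```

Request:
servo_tool --commands '[[[255, 0, 0, 0, 0, 0, 0], [255, 0, 0, 0, 0, 0, 0], [255, 0, 0, 0, 0, 0, 0], [255, 0, 0, 0, 0, 0, 0]]]'

```text
clock: 39.0
position: [463.1, 286.5, 135.5]
ee_rot: [-0.707, 0.707, -0.0, 0.002]
contact_force: [-0.8, -1.0, 6.0]
gripper_width: 38.1
grasp_force: 61.5
```

Request:
servo_tool --commands '[[[255, 0.01, 0, 0, 0, 0, 0], [255, 0.017, -0.003, 0, 0, 0, 0], [255, 0.017, -0.005, 0, 0, 0, 0], [255, 0.017, -0.005, 0, 0, 0, 0], [255, 0.017, -0.005, 0, 0, 0, 0], [255, 0.017, -0.005, 0, 0, 0, 0], [255, 0.017, -0.005, 0, 0, 0, 0], [255, 0.017, -0.005, 0, 0, 0, 0], [255, 0.017, -0.005, 0, 0, 0, 0], [255, 0.017, -0.005, 0, 0, 0, 0]]]'

```text
clock: 39.83
position: [507.6, 126.1, 135.6]
ee_rot: [-0.707, 0.707, 0.0, 0.005]
contact_force: [-2.5, 10.6, 4.9]
gripper_width: 38.6
grasp_force: 61.4
```

Request:
servo_tool --commands '[[[255, 0.017, -0.005, 0, 0, 0, 0], [255, 0.017, -0.005, 0, 0, 0, 0], [255, 0.017, -0.005, 0, 0, 0, 0], [255, 0.017, -0.005, 0, 0, 0, 0], [255, 0.017, -0.005, 0, 0, 0, 0], [255, 0.017, -0.005, 0, 0, 0, 0], [255, 0.017, -0.003, 0, 0, 0, 0], [255, 0.019, 0, 0, 0, 0, 0], [255, 0, 0, 0, 0, 0, 0], [255, 0, 0, 0, 0, 0, 0]]]'

```text
clock: 40.67
position: [540.4, -16.0, 135.4]
ee_rot: [-0.707, 0.707, -0.002, 0.002]
contact_force: [3.0, -4.1, 5.2]
gripper_width: 37.7
grasp_force: 61.2
```

Request:
servo_tool --commands '[[[255, 0, 0, 0, 0, 0, 0], [255, 0, 0, 0, 0, 0, 0], [0, 0, 0, 0, 0, 0, 0], [0, 0, 0, 0, 0, 0, 0], [0, 0, 0, -0.01, 0, 0, 0], [0, 0, 0, -0.02, 0, 0, 0], [0, 0, 0, -0.03, 0, 0, 0], [0, 0, 0, -0.03, 0, 0, 0], [0, 0, 0, 0, 0, 0, 0], [0, 0, 0, 0, 0, 0, 0]]]'

```text
clock: 41.5
position: [539.1, -14.5, 225.7]
ee_rot: [0.707, -0.707, 0.001, -0.002]
contact_force: [0.3, 0.2, -0.9]
gripper_width: 85.5
grasp_force: 0.0
```

```bash
python3 - <<'E'
from h import *
import pickle
w=cams.get_image("wrist")
s=cams.get_image("scene");g=cv2.cvtColor(s["frame"],cv2.COLOR_BGR2GRAY)
for n,t in(("scene",s),("wrist",w)):
    gg=cv2.cvtColor(t["frame"],cv2.COLOR_BGR2GRAY)
    for p in [(540,25,140),(540,12,140),(560,12,140),(520,12,140),(545,-10,165)]:
        u=proj(t,p).round().astype(int);print(n,p,u,gg[u[1]-1:u[1]+2,u[0]-1:u[0]+2].mean().round())
E
python3 plan.py 480 -250 220 -140
```

```text
scene (540, 25, 140) [274 206] 157.0
scene (540, 12, 140) [272 203] 156.0
scene (560, 12, 140) [265 206] 155.0
scene (520, 12, 140) [279 200] 155.0
scene (545, -10, 165) [267 192] 78.0
wrist (540, 25, 140) [278 247] 176.0
wrist (540, 12, 140) [278 233] 175.0
wrist (560, 12, 140) [255 233] 177.0
wrist (520, 12, 140) [300 233] 177.0
wrist (545, -10, 165) [271 219] 87.0
shift [235.2  57.3   2.8] len 242 head -90.0 turn 50.0 tilt [-0.002  0.   ]
```

All three feet have left the deck. I'll turn and move above the shut handle.

Request:
servo_tool --commands '[[[0, 0, 0, 0, 0, 0, 6.7], [0, 0, 0, 0, 0, 0, 6.7], [0, 0, 0, 0, 0, 0, 6.7], [0, 0, 0, 0, 0, 0, 6.7], [0, 0, 0, 0, 0, 0, 6.7], [0, 0, 0, 0, 0, 0, 6.7], [0, 0, 0, 0, 0, 0, 6.7], [0, 0, 0, 0, 0, 0, 6.7], [0, 0, 0, 0, 0, 0, 6.7], [0, 0, 0, 0, 0, 0, 6.7]]]'

```text
clock: 42.43
position: [537.2, -15.2, 221.6]
ee_rot: [-0.196, 0.981, 0.0, -0.002]
contact_force: [0.5, -0.8, -0.1]
gripper_width: 85.1
grasp_force: 0.0
```

Request:
servo_tool --commands '[[[0, 0, 0, 0, 0, 0, 6.7], [0, 0, 0, 0, 0, 0, 6.7], [0, 0, 0, 0, 0, 0, 6.7], [0, 0, 0, 0, 0, 0, 6.5], [0, 0.0127, -0.036, 0, 0, 0, 0], [0, 0.0127, -0.036, 0, 0, 0, 0], [0, 0.0127, -0.036, 0, 0, 0, 0], [0, 0.0127, -0.036, 0, 0, 0, 0], [0, 0.0127, -0.036, 0, 0, 0, 0], [0, 0.0127, -0.036, 0, 0, 0, 0]]]'

```text
clock: 43.27
position: [446.6, -226.9, 222.0]
ee_rot: [0.031, 1.0, 0.0, -0.002]
contact_force: [0.9, 0.5, -0.1]
gripper_width: 85.6
grasp_force: 0.0
```

Request:
servo_tool --commands '[[[0, 0.0127, -0.036, 0, 0, 0, 0], [0, 0.0127, -0.036, 0, 0, 0, 0], [0, 0.0127, -0.036, 0, 0, 0, 0], [0, 0, 0, 0, 0, 0, 0], [0, 0, 0, 0, 0, 0, 0], [0, 0, 0, 0, 0, 0, 0]]]'

```text
clock: 43.77
position: [403.0, -330.9, 222.1]
ee_rot: [0.032, 0.999, 0.001, -0.001]
contact_force: [0.4, 0.1, -0.6]
gripper_width: 85.7
grasp_force: 0.0
```

```bash
python3 plan.py 402.3 -330 59 -183.5; python3 - <<'E'
from h import *
import pickle
t=cams.get_image("top");s=cams.get_image("scene");w=cams.get_image("wrist");pickle.dump((t,s,w),open("f.pkl","wb"))
a=cv2.resize(t["frame"][115:265,165:465],(800,400),interpolation=cv2.INTER_CUBIC)
b=cv2.resize(s["frame"][90:290,150:420],(270,200));c=cv2.resize(w["frame"],(270,200));d=cv2.resize(s["frame"][100:200,180:315],(260,200),interpolation=cv2.INTER_CUBIC)
cv2.imwrite("pics/f.png",np.vstack([a,np.hstack([b,c,d])]))
E
```

```text
shift [  0.4   0.7 163.1] len 163 head 176.3 turn -0.2 tilt [-0.002  0.001]
```

View pics/f.png

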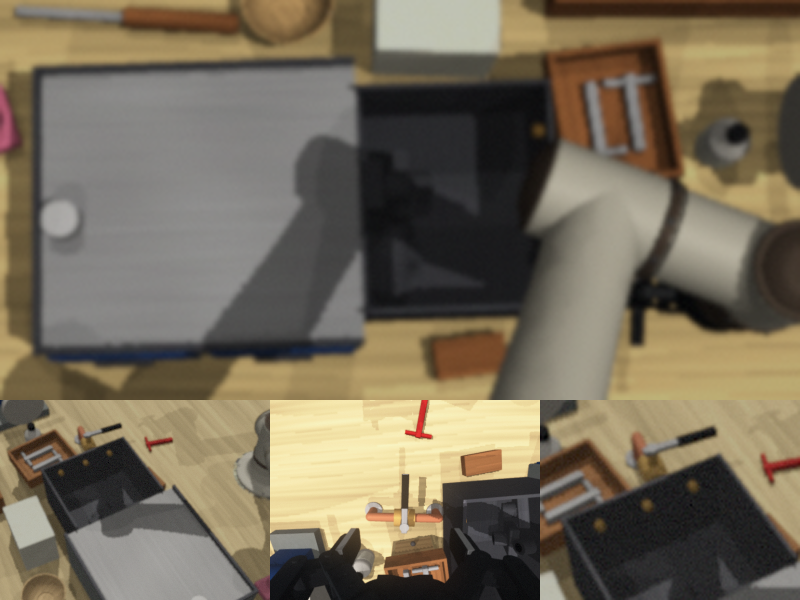

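The picture shows both keys in the tray at (595,115) and (632,110), the deck clear except for the wax tin at (60,218), and dark feet in the bin. The shut handle is centred between the fingers. I'll grip it and turn it 45° counter-clockwise.

Request:
servo_tool --commands '[[[0, 0, 0, 0.03, 0, 0, 0], [0, 0, 0, 0.03, 0, 0, 0], [0, 0, 0, 0.03, 0, 0, 0], [0, 0, 0, 0.03, 0, 0, 0], [0, 0, 0, 0.03, 0, 0, 0], [0, 0, 0, 0.013, 0, 0, 0], [0, 0, 0, 0, 0, 0, 0], [0, 0, 0, 0, 0, 0, 0]]]'

```text
clock: 44.58
position: [404.2, -330.6, 60.2]
ee_rot: [0.031, 1.0, 0.0, -0.001]
contact_force: [0.7, -0.1, -0.1]
gripper_width: 85.4
grasp_force: 0.0
```

Request:
servo_tool --commands '[[[255, 0, 0, 0, 0, 0, 0], [255, 0, 0, 0, 0, 0, 0], [255, 0, 0, 0, 0, 0, 0], [255, 0, 0, 0, 0, 0, 0], [255, 0, 0, 0, 0, 0, 0], [255, 0, 0, 0, 0, 0, 0], [255, 0, 0, 0, 0, 0, 0], [255, 0, 0, 0, 0, 0, 0], [255, 0, 0, 0, 0, 0, 0], [255, 0, 0, 0, 0, 0, 0]]]'

```text
clock: 45.42
position: [403.8, -331.4, 61.0]
ee_rot: [0.032, 0.999, -0.0, 0.0]
contact_force: [-1.0, 2.0, 5.0]
gripper_width: 10.8
grasp_force: 59.9
```

```bash
python3 plan.py 402.3 -330 59 -183.5
```

```text
shift [1.6 1.3 2. ] len 3 head 176.4 turn -0.1 tilt [ 0. -0.]
```

Request:
servo_tool --commands '[[[255, -0.0006, -0.0099, 0, 0, 0, -7], [255, -0.0006, -0.0099, 0, 0, 0, -7], [255, -0.0006, -0.0099, 0, 0, 0, -7], [255, -0.0006, -0.0099, 0, 0, 0, -7], [255, -0.0006, -0.0099, 0, 0, 0, -7], [255, -0.0006, -0.0099, 0, 0, 0, -7], [255, -0.0001, -0.0042, 0, 0, 0, -3], [255, 0, 0, 0, 0, 0, 0], [255, 0, 0, 0, 0, 0, 0], [255, 0, 0, 0, 0, 0, 0]]]'

```text
clock: 46.25
position: [424.1, -388.9, 61.0]
ee_rot: [-0.354, 0.935, 0.001, 0.0]
contact_force: [1.1, 7.1, 6.5]
gripper_width: 11.1
grasp_force: 60.4
```

```bash
python3 plan.py 420 -387 59 -138.6; python3 -c "
from h import *
s=arm.read_state();p=s['position'];print(p,s['contact_force'])
for h in [(480.25,-336.8),(481,-332)]: print(np.degrees(np.arctan2(p[1]-h[1],p[0]-h[0])), np.degrees(np.arctan2(-331.4-h[1],403.8-h[0])))"
```

```text
shift [1.8 4.1 2. ] len 5 head -138.5 turn 0.1 tilt [-0.     0.001]
[ 424.06599344 -388.91985579   60.97017399] [1.07201028 7.07481965 6.45436461]
-137.1490413432051 175.95965736936964
-135.00712122736164 179.55470497991485
```

Request:
servo_tool --commands '[[[0, 0, 0, 0, 0, 0, 0], [0, 0, 0, 0, 0, 0, 0], [0, 0, 0, 0, 0, 0, 0], [0, 0, 0, 0, 0, 0, 0], [0, 0, 0, 0, 0, 0, 0], [0, 0, 0, 0, 0, 0, 0], [0, 0, 0, 0, 0, 0, 0], [0, 0, 0, -0.02, 0, 0, 0], [0, 0, 0, -0.03, 0, 0, 0], [0, 0, 0, -0.03, 0, 0, 0]]]'

```text
clock: 47.08
position: [422.9, -389.8, 140.3]
ee_rot: [-0.353, 0.936, 0.001, -0.001]
contact_force: [1.3, -0.5, -0.2]
gripper_width: 85.5
grasp_force: 0.0
```

Request:
servo_tool --commands '[[[0, 0, 0, -0.03, 0, 0, 0], [0, 0, 0, -0.03, 0, 0, 0], [0, 0, 0, -0.03, 0, 0, 0], [0, 0, 0, 0, 0, 0, 0], [0, 0, 0, 0, 0, 0, 0], [0, 0, 0, 0, 0, 0, 0]]]'

```text
clock: 47.58
position: [423.3, -389.7, 229.7]
ee_rot: [-0.353, 0.936, 0.001, -0.0]
contact_force: [-0.4, 0.2, -0.5]
gripper_width: 85.7
grasp_force: 0.0
```

```bash
cat > ang.py <<'E'
from h import *
import pickle
w1=pickle.load(open("f.pkl","rb"))[2];w2=cams.get_image("wrist");pickle.dump(w2,open("w9.pkl","wb"))
for w in(w1,w2):
    g=cv2.cvtColor(w["frame"],cv2.COLOR_BGR2GRAY);m=((g<70)*255).astype(np.uint8);m[:, :230]=0;m[:,335:]=0;m[262:]=0
    n,l,s,c=cv2.connectedComponentsWithStats(m);i=1+np.argmax(s[1:,4]);ys,xs=np.where(l==i)
    P=np.array([onz(w,x,y,105)[:2] for x,y in zip(xs,ys)]);v=np.linalg.svd(P-P.mean(0),full_matrices=False)[2][0]
    v*=np.sign(-v[0]);print(s[i],P.mean(0).round(1),"dir",np.degrees(np.arctan2(v[1],v[0]))%360,"width",(P@[-v[1],v[0]]).std()*12**.5)
E
python3 ang.py
```

```text
[274 158  14  69 783] [ 399.5 -329.5] dir 175.29491391876263 width 11.217143670360223
[273 158  14  68 857] [ 420.2 -390.9] dir 222.84061205316067 width 12.349518493304496
```

The measured turn is about 47°, roughly 2° too far, so I'll take it back a little.

Request:
servo_tool --commands '[[[0, 0, 0.001, 0.03, 0, 0, -1.4], [0, 0, 0, 0.03, 0, 0, 0], [0, 0, 0, 0.03, 0, 0, 0], [0, 0, 0, 0.03, 0, 0, 0], [0, 0, 0, 0.03, 0, 0, 0], [0, 0, 0, 0.02, 0, 0, 0], [0, 0, 0, 0, 0, 0, 0], [0, 0, 0, 0, 0, 0, 0]]]'

```text
clock: 48.3
position: [421.8, -388.8, 58.5]
ee_rot: [-0.365, 0.931, 0.002, -0.002]
contact_force: [0.9, 0.7, 0.9]
gripper_width: 85.6
grasp_force: 0.0
```

Request:
servo_tool --commands '[[[255, 0, 0, 0, 0, 0, 0], [255, 0, 0, 0, 0, 0, 0], [255, 0, 0, 0, 0, 0, 0], [255, 0, 0, 0, 0, 0, 0], [255, 0, 0, 0, 0, 0, 0], [255, 0, 0, 0, 0, 0, 0], [255, 0, 0, 0, 0, 0, 0], [255, 0, 0, 0, 0, 0, 0], [255, 0, 0, 0, 0, 0, 0], [255, 0, 0, 0, 0, 0, 0]]]'

```text
clock: 49.13
position: [423.3, -389.6, 61.1]
ee_rot: [-0.365, 0.931, -0.0, 0.0]
contact_force: [-1.8, 1.0, 5.6]
gripper_width: 10.8
grasp_force: 59.9
```

Request:
servo_tool --commands '[[[255, 0, 0.0015, 0, 0, 0, 1], [255, 0, 0.0015, 0, 0, 0, 1], [255, 0, 0, 0, 0, 0, 0], [255, 0, 0, 0, 0, 0, 0]]]'

```text
clock: 49.47
position: [421.6, -387.6, 61.1]
ee_rot: [-0.348, 0.937, -0.001, 0.0]
contact_force: [-0.1, 0.1, 4.6]
gripper_width: 10.6
grasp_force: 59.9
```

Displacement is 2.6 mm, about 1.9°. Release, rise and measure again.

Request:
servo_tool --commands '[[[0, 0, 0, 0, 0, 0, 0], [0, 0, 0, 0, 0, 0, 0], [0, 0, 0, 0, 0, 0, 0], [0, 0, 0, 0, 0, 0, 0], [0, 0, 0, 0, 0, 0, 0], [0, 0, 0, 0, 0, 0, 0], [0, 0, 0, 0, 0, 0, 0], [0, 0, 0, -0.02, 0, 0, 0], [0, 0, 0, -0.03, 0, 0, 0], [0, 0, 0, -0.03, 0, 0, 0]]]'

```text
clock: 50.3
position: [420.3, -386.7, 140.3]
ee_rot: [-0.348, 0.937, 0.001, -0.001]
contact_force: [0.6, -0.8, 0.0]
gripper_width: 85.1
grasp_force: 0.0
```

Request:
servo_tool --commands '[[[0, 0, 0, -0.03, 0, 0, 0], [0, 0, 0, -0.03, 0, 0, 0], [0, 0, 0, -0.03, 0, 0, 0], [0, 0, 0, 0, 0, 0, 0], [0, 0, 0, 0, 0, 0, 0], [0, 0, 0, 0, 0, 0, 0]]]'

```text
clock: 50.8
position: [420.6, -386.6, 229.7]
ee_rot: [-0.348, 0.937, 0.001, -0.0]
contact_force: [-0.4, 0.2, -0.7]
gripper_width: 85.3
grasp_force: 0.0
```

```bash
python3 ang.py
```

```text
[274 158  14  69 783] [ 399.5 -329.5] dir 175.29491391876263 width 11.217143670360223
[272 157  13  69 858] [ 418.3 -389.1] dir 221.01514279353634 width 12.352464328419176
```

```bash
python3 -c "
from bench import ticket
print(ticket.job_done())"
```

```text
the job is handed in; nothing more can be done
None
```

I shut the air valve, put both keys in the tray, tipped all three iron feet into the bin, set the valve to about 45° (measured 44.8–45.7°), and handed the job in; the call returned no verdict.

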